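# Clear the stripped shock parts to their service stations

## Task

The parts stripped from a bicycle shock stand stacked on the round steel bench block: take the stack apart from the top, one part at a time, and put the nut in the round magnetic dish, the piston in the wire wash basket, the seal head on the aluminium press-out ring, centred over its bore, and the bump rubber in the cardboard tray. Set every part down flat, the same way up as it came off, and do not let it drop; leave the black shock body standing where it is.

Things in the scene. Friction and masses are not known exactly. Their poses are not given: they have to be found in the camera images.
- bench_block: Round steel bench block, fixed, 84 mm across, flat top at z = 36 mm. Origin: on the bench under its centre. The four parts stand loose on it, one on another, centred within about 3 mm: bump rubber (z 36 to 60 mm), seal head (60 to 78), piston (78 to 90), nut (90 to 99); nothing passes through their bores.
- nut: Steel hexagon nut, 19 mm across flats (22 mm across corners), 9 mm high, bore 11 mm; top of the stack. Origin: centre of its underside; z up along its bore; a pair of its flats faces its +x and -x.
- piston: Brass damper piston with a black glide band, a disc 34 mm across and 12 mm high, bore 12 mm; second from the top. Origin: centre of its underside; z up along its bore.
- seal_head: Aluminium seal head, a thick ring 44 mm across and 18 mm high, bore 17 mm, with a dark O-ring round its middle; third from the top. Origin: centre of its underside; z up along its bore.
- bump_rubber: Black bump rubber with a groove round its waist, a hard ring 52 mm across and 24 mm high, bore 17 mm; bottom of the stack. Origin: centre of its underside; z up along its bore.
- magnet_dish: Round stainless parts dish, 110 mm across the rim, 20 mm high, flat floor 86 mm across, 3 mm above the bench; fixed (its magnet does not pull in this task). Origin: on the bench under its centre.
- wash_basket: Rectangular steel wire basket of a cleaning tank, fixed; 110 mm along its x, 140 mm along its y (158 mm over the lugs at its ends), rim 36 mm and lugs 40 mm above the bench; inside 104 x 134 mm, floor 6 mm above the bench. Origin: on the bench under its centre.
- press_ring: Aluminium press-out ring, fixed: a thick round tube 72 mm across with a low foot flange 82 mm across, flat top 30 mm above the bench, bore 28 mm. Origin: on the bench on the axis of its bore.
- card_tray: Open cardboard tray, fixed; 112 mm along its x, 136 mm along its y, 30 mm high; inside 106 x 130 mm, floor 3 mm above the bench. Origin: on the bench under its centre.
- shock_body: Black shock body standing upright beyond the bench block, 44 mm across at the foot, 125 mm high with its eyelet on top; loose, 0.3 kg; to be left alone. Origin: centre of its underside.

How it is judged:
By the outcome, as a careful person would: the job done as asked, in the order asked, and still so for the second after the job is handed in, with the robot touching nothing.
It also fails if it takes over 102 s, if anything falls off the work surface, if the arm or the gripper's body presses on something with over 40 N, if the wrist force passes 120 N, or if a joint passes its speed limit or range.

## Robot

A 6-joint arm with a two-finger parallel gripper is mounted at the origin on the work surface. World frame = base frame: x ahead of the robot, y to its left, z up, the work surface at z = 0. Lengths are in mm, angles in rad, forces in N, time in s.
With the tool pointing down it reaches from about 400 to 925 mm from the base axis. Payload 12.5 kg.
Tool frame: the origin (TCP) lies on the centre line of the jaws, within the pads' length; the fingertips stand 19 mm ahead of it and the grasp point (between the pads) is the TCP; y points along the fingers, x is the direction in which the jaws open and shut, and the axes are right-handed (so a half turn about y gives the same grasp; the last joint's range is limited). The gripper opens to 95 mm and grips with 3 to 60 N. Pads are 20 mm wide; open, the fingers measure 119 mm over their backs; the gripper's body (75 mm by 180 mm) begins 59 mm behind the grasp point.
Start: joints at [-1.255, 0.491, 1.559, -0, 1.092, -0.106], TCP at [255.901, -570.228, 233.661] pointing down, gripper open.
Joint ranges: [-3.1, 3.1], [-0.84, 2.19], [0.05, 2.79], [-1.13, 4.28], [0.06, 2.93], [-2.69, 2.69]. Speed limits (rad/s): [2.22, 2.22, 2.79, 3.14, 3.14, 3.14].

## Interface

Orientations are given as [roll, pitch, yaw] about the fixed x, y, z axes, in that order (R = Rz(yaw) Ry(pitch) Rx(roll)).
In Python, from cell import env gives the robot as it stands. The module is installed in compiled form; this text tells all that it offers.
- The arm moves only by the tool move_arm, never from a script. Its argument "rows" is a list of rows, each an object of numbers: "tx", "ty", "tz": the shift along the tool's x, y, z in cm; "rx", "ry", "rz": the turn, a rotation vector about the tool's x, y, z in rad; "grip": the opening in per cent of the stroke, from 0 (shut) to 100 (fully open). In form: [{"tx": .., "ty": .., "tz": .., "rx": .., "ry": .., "rz": .., "grip": ..}, ...]. A call has 1 to 10 rows; each row shifts and turns the commanded pose from where the row before left it, along the tool's axes as they then stand; what a row does not reach is not made up. A row lasts 1/12 s, in which the tool goes at most 41.7 mm and 7.16 degrees, less where a joint would pass 70% of its speed; a pose out of reach is approached as far as the arm can. A call is refused whole if a number of a shift passes 4.17 or a number of a turn 0.125, either way. A call with a gripper value outside its range is refused whole. The fingers move at their own pace and stop on an object; the grip force is fixed at half the most. Time passes only in rows, so rows that do not move let the fingers close. It gives the time, the measured TCP pose, the force and the opening at its end, in the units of the state.
- env.state(): the state, without advancing time (a new reading comes with each control period).
- env.read_camera(name): name is "side" or "top"; returns (picture, depth): 480x640x3 uint8, blue, green, red; 480x640 float32, mm along the optical axis (not along the pixel's ray), 0 where there is no reading.
- env.calibration(name): a dict with "vertical_fov" (degrees; the focal length in pixels is half the picture's height over the tangent of half this angle, whatever the lens; pixels are square), "cx", "cy" (the principal point, pixels), "eye" and "rotation" of the camera in the world. Camera axes: x right, y up, looking along -z (the intrinsics and any distortion apply to the point x, -y, -z); pixel columns grow to the right and rows downward; lengths in mm; the calibration is good to about 2 mm. A picture is of the moment at which its call begins. calibration takes no time and is no camera call.
- env.job_done(): hands the job in, once; it reports no verdict.
The state is a dict: "t": time; "joints": joint angles; "qvel": joint speeds; "tau": joint torques, N m; "eef_pos": TCP position; "tcp_rot": TCP orientation; "ft_force": force on the tool from outside, world axes, zero at the start; "moment": the same for the moment, N m; "opening": opening from 0.0 (shut) to 1.0 (fully open).
Only numpy, scipy, OpenCV 4.12 (cv2) and the standard library are available. Lean on these libraries where they do the work, as an engineer would, in place of code of your own. Each camera call takes 0.05 s, during which the arm holds its last target.

## Working session

There is one attempt and no reset: what is moved stays moved. The work goes in short steps, Python scripts to look and compute and a tool call to move; the robot and the scene stay as the last step left them, time stands still between calls to the robot, and variables do not carry over. Pictures are saved under pics/ and viewed, and the job is handed in when it is done.

Besides the shell and the picture viewer there is one more tool, called after "Call:" in YAML: its name, and indented under it one key for each argument. move_arm: Moves the arm, as the interface text tells. Its arguments: {"type":"object","properties":{"rows":{"type":"array"}},"required":["rows"]}

```bash
mkdir -p pics; python3 - <<'E'
from cell import env
import cv2,numpy as np
s=env.state();print({k:np.round(v,3) for k,v in s.items()})
for n in("side","top"):
    c=env.calibration(n);print(n,c)
    p,d=env.read_camera(n);cv2.imwrite(f"pics/{n}0.png",p);np.savez(f"{n}0.npz",p=p,d=d);print((d>0).mean())
E
```

```text
{'t': np.float64(0.0), 'joints': array([-1.255,  0.492,  1.559,  0.   ,  1.092, -0.106]), 'qvel': array([ 0.   , -0.   ,  0.   ,  0.001,  0.002,  0.001]), 'tau': array([-0.0000e+00, -6.1265e+01, -2.5818e+01,  6.9000e-02,  4.8000e-02,
       -0.0000e+00]), 'eef_pos': array([ 255.862, -569.965,  233.043]), 'tcp_rot': array([-1.571e+00,  1.000e-03, -1.149e+00]), 'ft_force': array([0.49 , 0.767, 0.395]), 'moment': array([-0.019,  0.022, -0.008]), 'opening': np.float64(0.998)}
side {'vertical_fov': 54.85557118529902, 'cx': 313.228609499591, 'cy': 241.9192038819921, 'eye': array([120.57903689, 602.66866466, 492.25588067]), 'rotation': array([ 1.05241572e+00, -2.28685277e-03, -2.51431602e+00])}
0.9959244791666667
top {'vertical_fov': 52.38183931975558, 'cx': 319.792687180684, 'cy': 238.87710069069362, 'eye': array([351.73063171,  20.01867972, 892.78266017]), 'rotation': array([ 2.54098631e-01, -5.27534083e-04, -1.57292474e+00])}
0.99603515625
```

View pics/top0.png

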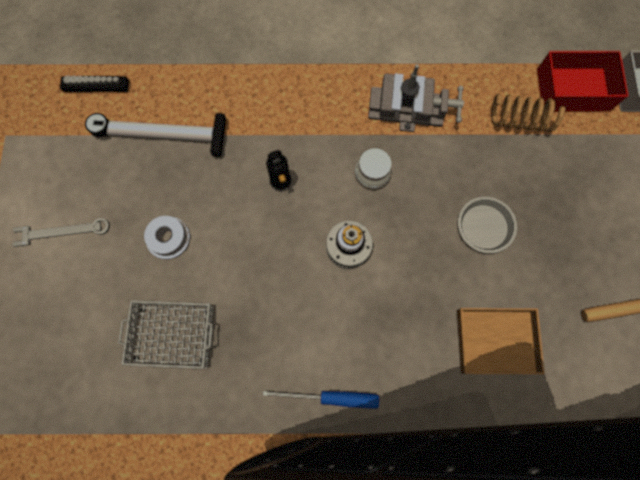

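View pics/side0.png

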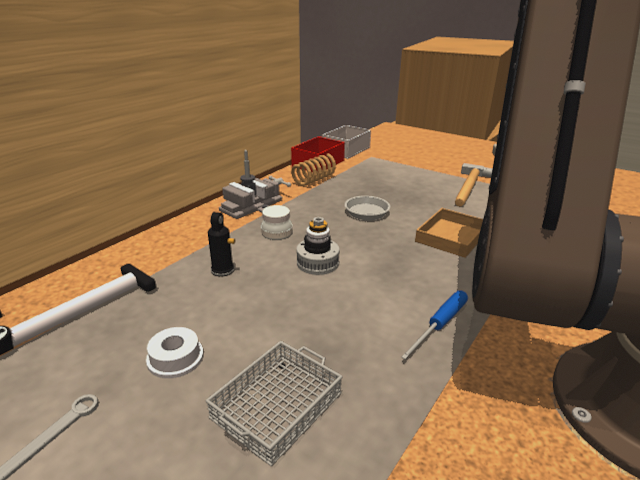

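```bash
cat > h.py <<'E'
import numpy as np,cv2
from scipy.spatial.transform import Rotation as Ro
from cell import env
class Cam:
    def __init__(s,n):
        c=env.calibration(n);s.f=240/np.tan(np.radians(c['vertical_fov'])/2);s.cx,s.cy=c['cx'],c['cy'];s.e=np.array(c['eye']);s.R=Ro.from_euler('xyz',c['rotation']).as_matrix()
    def ray(s,u,v):
        u=np.asarray(u,float);v=np.asarray(v,float)
        return np.stack([(u-s.cx)/s.f,-(v-s.cy)/s.f,-np.ones_like(u)],-1)@s.R.T
    def plane(s,u,v,z):
        r=s.ray(u,v);return s.e+r*((z-s.e[2])/r[...,2])[...,None]
    def cloud(s,d):
        v,u=np.mgrid[:480,:640];return s.e+s.ray(u,v)*d[...,None]
    def proj(s,p):
        q=(np.asarray(p,float)-s.e)@s.R;return s.cx+s.f*q[...,0]/-q[...,2],s.cy+s.f*q[...,1]/q[...,2]
E
python3 - <<'E'
from h import *
for n in("top","side"):
    D=np.load(n+"0.npz");c=Cam(n);P=c.cloud(D['d'])
    pts=[(50,180),(50,400),(250,300),(400,200),(600,180),(580,240),(420,380),(350,240),(350,231),(167,237),(155,237),(487,225),(500,330)] if n=="top" else [(150,420),(330,300),(400,190),(380,420),(318,220),(367,213),(175,338),(150,335)]
    for u,v in pts: print(n,u,v,P[v,u].round(1))
    crop=[(280,180,430,290),(120,190,220,380),(440,180,560,390)] if n=="top" else [(200,190,400,290),(130,310,350,470)]
    for i,(a,b,e,f) in enumerate(crop):
        m=min(800/(e-a),600/(f-b));cv2.imwrite(f"pics/{n}0c{i}.png",cv2.resize(D['p'][b:f,a:e],None,fx=m,fy=m,interpolation=cv2.INTER_CUBIC))
E
```

```text
top 50 180 [7.031e+02 5.448e+02 6.000e-01]
top 50 400 [294.7 490.   -1.4]
top 250 300 [468.2 147.    0.6]
top 400 200 [ 660.6 -135.8    0.7]
top 600 180 [ 701.8 -529.1   -1.4]
top 580 240 [ 580.9 -473.7   -1.9]
top 420 380 [ 3.269e+02 -1.566e+02  3.000e-01]
top 350 240 [558.  -32.1  90.6]
top 350 231 [573.3 -32.3  92.5]
top 167 237 [588.1 308.4  -0.8]
top 155 237 [580.4 320.9  28.5]
top 487 225 [ 609.4 -298.4    3. ]
top 500 330 [ 413.1 -305.1    1.4]
side 150 420 [523.  400.5   2.1]
side 330 300 [4.809e+02 5.350e+01 4.000e-01]
side 400 190 [ 6.036e+02 -4.616e+02 -3.000e-01]
side 380 420 [286.2 226.5   0.5]
side 318 220 [571.8 -36.7  93.8]
side 367 213 [ 601.9 -283.4    2.2]
side 175 338 [594.9 296.5  27.2]
side 150 335 [6.597e+02 2.977e+02 5.000e-01]
```

View pics/top0c0.png

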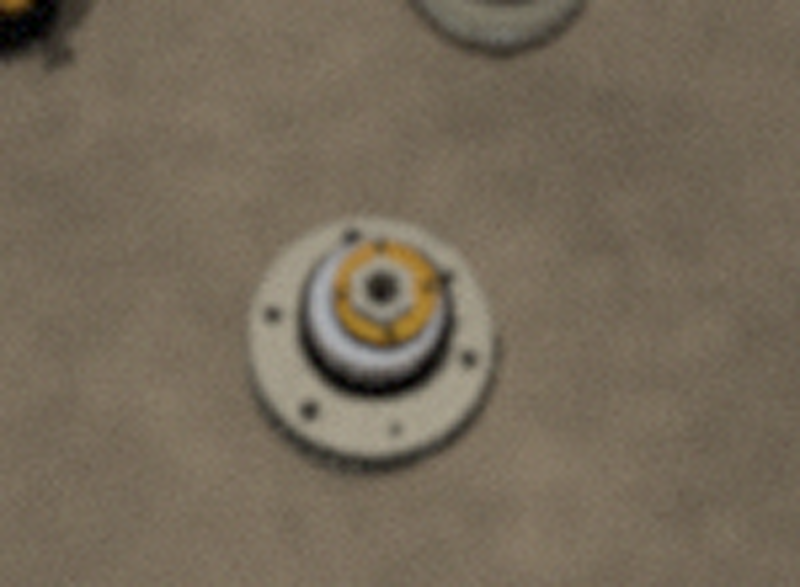

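View pics/top0c1.png

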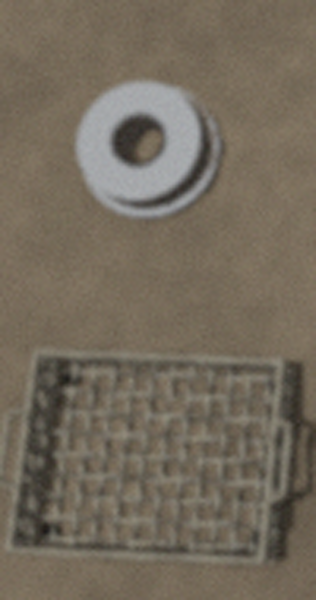

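View pics/top0c2.png

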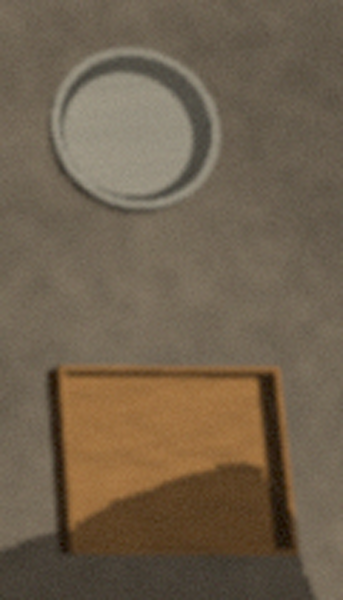

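View pics/side0c0.png

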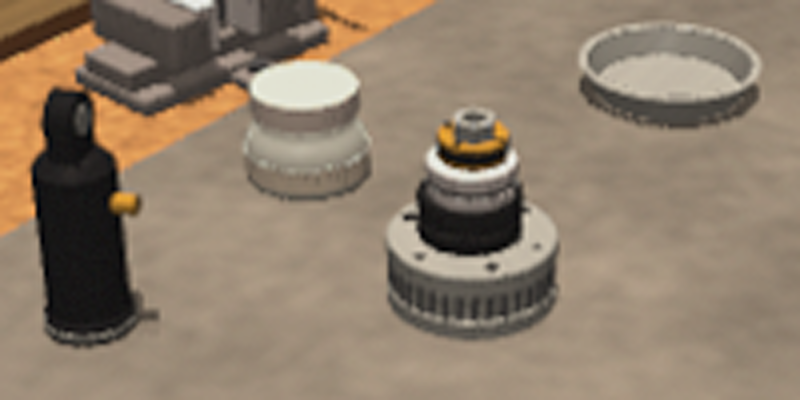

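View pics/side0c1.png

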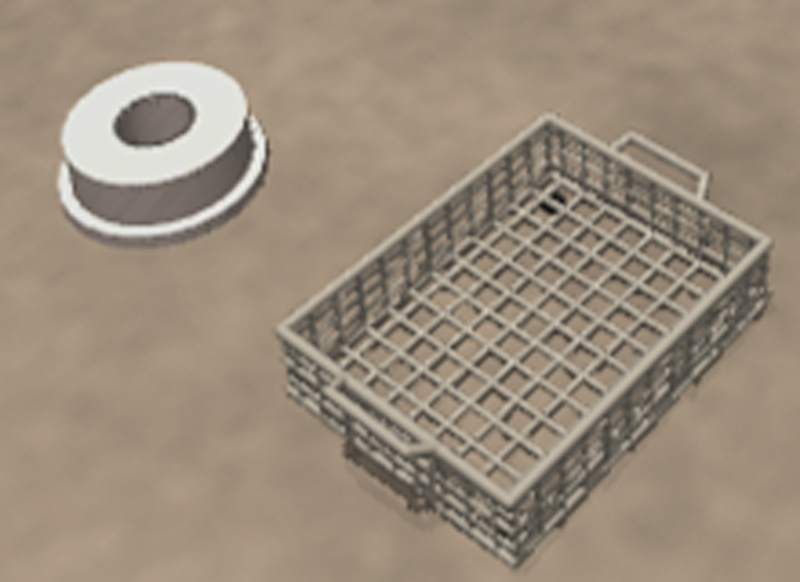

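```bash
cat > meas.py <<'E'
from h import *
import sys
def fitc(xy):
    A=np.c_[2*xy,np.ones(len(xy))];s=np.linalg.lstsq(A,(xy**2).sum(1),rcond=None)[0];return s[0],s[1],np.sqrt(s[2]+s[0]**2+s[1]**2)
def region(P,c,r,z0,z1):
    return ((np.hypot(P[...,0]-c[0],P[...,1]-c[1])<r)&(P[...,2]>z0)&(P[...,2]<z1)).astype(np.uint8)
def topface(n,P,c,r,z,tol=3,cam=None):
    m=region(P,c,r,z-tol,z+tol); k,l,st,_=cv2.connectedComponentsWithStats(m)
    if k<2: print(n,'none');return
    i=1+np.argmax(st[1:,4]);cs,_=cv2.findContours((l==i).astype(np.uint8),cv2.RETR_EXTERNAL,cv2.CHAIN_APPROX_NONE)
    ct=max(cs,key=len)[:,0].astype(float)
    X=cam.plane(ct[:,0],ct[:,1],z)[:,:2];h=cv2.convexHull(X.astype(np.float32))[:,0]
    rc=cv2.minAreaRect(X.astype(np.float32));v,u=np.nonzero(l==i);cen=cam.plane(u,v,z).mean(0)
    print(n,'n',st[i,4],'circ',np.round(fitc(X),1),'encl',np.round(cv2.minEnclosingCircle(X.astype(np.float32))[0],1),'rect',np.round(rc[0],1),np.round(rc[1],1),round(rc[2],1),'cen',cen[:2].round(1),'z',round(P[...,2][l==i].mean(),1))
E
python3 - <<'E'
from meas import *
for n in("top","side"):
    D=np.load(n+"0.npz");c=Cam(n);P=c.cloud(D['d']);print(n)
    topface('ring',P,(585,308),60,30,cam=c)
    topface('block',P,(563,-33),60,36,cam=c)
    topface('seal',P,(565,-33),30,78,cam=c)
    topface('piston',P,(565,-33),30,90,cam=c)
    topface('nut',P,(565,-33),20,99,cam=c)
    topface('dishrim',P,(600,-290),80,20,cam=c)
    topface('dishfloor',P,(600,-290),50,3,2,cam=c)
    topface('basketrim',P,(400,290),130,36,5,cam=c)
    topface('trayrim',P,(390,-305),130,30,4,cam=c)
    m=region(P,(690,125),60,8,200);print('shock',P[m>0].mean(0),P[m>0].min(0),P[m>0].max(0))
D=np.load("top0.npz")
for n,a in(("top",(330,220,372,262)),("side",(300,208,340,248))):
    q=np.load(n+"0.npz")['p'];cv2.imwrite(f"pics/{n}z.png",cv2.resize(q[a[1]:a[3],a[0]:a[2]],None,fx=14,fy=14,interpolation=cv2.INTER_CUBIC))
E
```

```text
top
ring n 885 circ [586.2 305.9  34.8] encl [586.1 305.6] rect [586.5 305.8] [71.5 69.7] 46.5 cen [585.6 305.8] z 29.3
block n 830 circ [568.2 -33.3  40.7] encl [568.1 -33.2] rect [568.8 -33. ] [81.8 82.2] 89.9 cen [563. -32.] z 35.3
seal n 154 circ [568.5 -33.3  19.7] encl [567.7 -32.4] rect [564.7 -30.8] [43.4 35.9] 59.3 cen [561.  -27.5] z 77.4
piston n 180 circ [568.6 -34.4  16.1] encl [568.3 -34.7] rect [568.8 -34.9] [32.5 31.8] 89.9 cen [568. -35.] z 89.4
nut n 65 circ [567.4 -33.3   8.3] encl [567.2 -33.5] rect [567.2 -33.5] [16.9 19.3] 89.1 cen [566.8 -33.4] z 98.4
dishrim n 527 circ [ 607.1 -292.1   53.6] encl [ 607.2 -292.2] rect [ 606.8 -292. ] [108.6 108. ] 40.4 cen [ 608.3 -295.7] z 19.4
dishfloor n 1229 circ [ 606.9 -292.8   41.9] encl [ 607.2 -293.8] rect [ 606.9 -293.3] [87.8 84.8] 89.9 cen [ 606.6 -293.2] z 2.8
basketrim n 860 circ [406.6 286.3  73.4] encl [406.8 285.6] rect [406.6 286.8] [159.3 111. ] 87.5 cen [405.2 288.2] z 35.1
trayrim n 612 circ [ 394.  -294.9   71. ] encl [ 394.1 -294.9] rect [ 394.1 -294.6] [137.9 110.5] 89.9 cen [ 393.7 -296.9] z 29.2
shock 
[... 648 characters left out ...]
rect [565.2 -29.1] [17.  24.8] 35.9 cen [566.2 -30.4] z 98.5
dishrim n 199 circ [ 607.6 -292.    53.3] encl [ 608.4 -290.5] rect [ 608.1 -292.3] [106.8 110. ] 5.4 cen [ 611.  -297.5] z 19.6
dishfloor n 255 circ [ 613.7 -305.4   31.9] encl [ 613.8 -303.6] rect [ 615.9 -306.4] [82.6 56.8] 36.2 cen [ 612.6 -305.7] z 3.3
basketrim n 1435 circ [406.4 287.3  74.6] encl [406.9 287.8] rect [406.2 285.2] [160.5 112.6] 87.5 cen [404.7 295.7] z 36.1
trayrim n 331 circ [ 394.6 -290.8   70.3] encl [ 394.2 -292.6] rect [ 394.6 -291.5] [113.6 145.2] 0.2 cen [ 400.4 -279.9] z 28.8
shock [692.49712859 104.89997284  64.7054758 ] [672.58463254  80.77744287   8.02771405] [720.03326224 118.90791953 126.03198564]
```

View pics/topz.png

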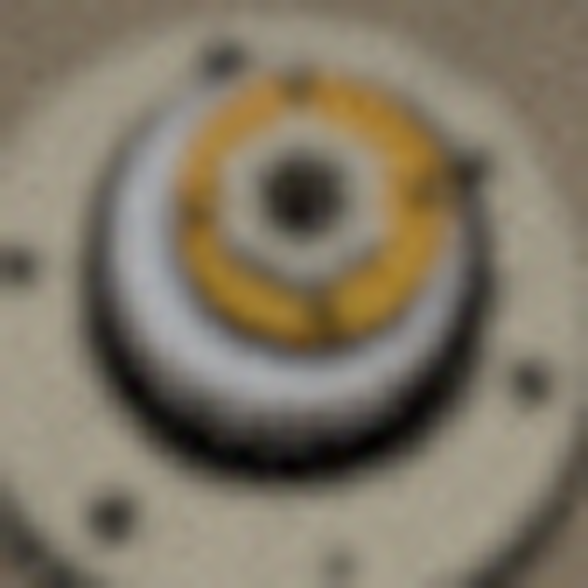

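View pics/sidez.png

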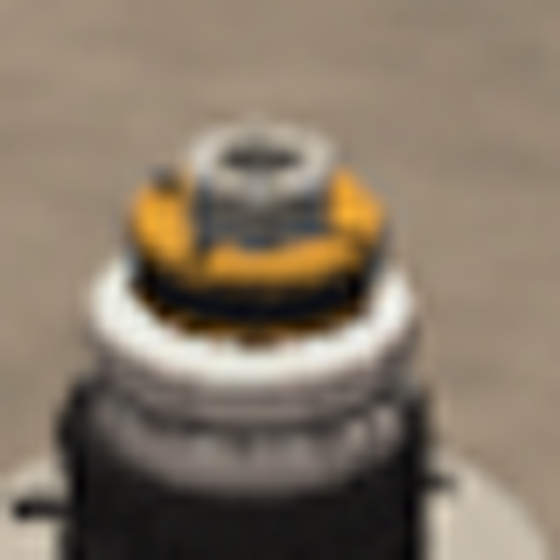

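```bash
python3 - <<'E'
from meas import *
c=Cam("top");q=np.load("top0.npz")['p']
a,b=330,215;S=10
im=cv2.resize(q[b:b+45,a:a+45],None,fx=S,fy=S,interpolation=cv2.INTER_CUBIC)
hsv=cv2.cvtColor(im,cv2.COLOR_BGR2HSV);sat=hsv[...,1].astype(int)
for th in(90,110,130):
  # inside nut: low sat region around centre (bore filled)
  m=(sat<th).astype(np.uint8)
  u0,v0=c.proj((567.3,-33.4,99));uu,vv=int((u0-a+.5)*S),int((v0-b+.5)*S)
  cv2.circle(m,(uu,vv),35,1,-1)
  k,l=cv2.connectedComponents(m);m=(l==l[vv,uu]).astype(np.uint8)
  cs,_=cv2.findContours(m,cv2.RETR_EXTERNAL,cv2.CHAIN_APPROX_NONE);ct=max(cs,key=len)[:,0]
  X=c.plane((ct[:,0]+.5)/S-.5+a,(ct[:,1]+.5)/S-.5+b,99)[:,:2]
  cen=np.array([567.4,-33.4]);d=X-cen;r=np.hypot(*d.T);t=np.arctan2(d[:,1],d[:,0])
  print(th,m.sum(),cv2.contourArea(X.astype(np.float32)),r.min(),r.max())
  for sel in(np.ones(len(t),bool),np.cos(t)>-.3):
    A=np.c_[np.ones(sel.sum()),np.cos(t),np.sin(t),np.cos(2*t),np.sin(2*t),np.cos(6*t),np.sin(6*t)][:] if sel.all() else np.c_[np.ones(sel.sum()),np.cos(t[sel]),np.sin(t[sel]),np.cos(6*t[sel]),np.sin(6*t[sel])]
    s=np.linalg.lstsq(A,r[sel],rcond=None)[0];print(' corner angle deg mod60',np.degrees(np.arctan2(s[-1],s[-2])/6),'amp',np.hypot(*s[-2:]),s[:3])
E
```

```text
90 11370 329.3809184245183 8.58646171682801 12.285187516322972
 corner angle deg mod60 0.6096922953624917 amp 0.44734487274788076 [10.20535864 -1.10646629 -0.20299545]
 corner angle deg mod60 -0.5783845767817342 amp 0.48450129839323275 [ 9.98539285 -0.72656562 -0.20391531]
110 12525 363.1810689873528 9.2048307833102 12.799722411322469
 corner angle deg mod60 0.8714176834678791 amp 0.47980995146034894 [10.7281489  -0.97336892 -0.23640604]
 corner angle deg mod60 -0.5642387412901392 amp 0.5213067383327085 [10.49217094 -0.56371639 -0.24770367]
130 13800 400.4512231395929 9.790210819646877 13.33596134545152
 corner angle deg mod60 1.3422312272011754 amp 0.49990863913181277 [11.27421009 -0.87373872 -0.29011617]
 corner angle deg mod60 -0.6661190401887466 amp 0.5484047297564001 [11.05113929 -0.47432476 -0.30854567]
```

Call:
move_arm:
  rows:
    - {"ry": 0.1055}
    - {"ry": 0.1055}
    - {"ry": 0.1055}
    - {"ry": 0.1055}
    - {"tx": -2,"tz": 1.1}
    - {"tx": -3.3,"tz": 1.9}
    - {"tx": -3.3,"tz": 1.9}
    - {"tx": -3.3,"tz": 1.9}
    - {"tx": -3.3,"tz": 1.9}
    - {"tx": -3.3,"tz": 1.9}

```text
validation failed for argument at $.ro...
```

Call:
move_arm:
  rows:
    - {"tx": 0,"ty": 0,"tz": 0,"rx": 0,"ry": 0.1055,"rz": 0,"grip": 100}
    - {"tx": 0,"ty": 0,"tz": 0,"rx": 0,"ry": 0.1055,"rz": 0,"grip": 100}
    - {"tx": 0,"ty": 0,"tz": 0,"rx": 0,"ry": 0.1055,"rz": 0,"grip": 100}
    - {"tx": 0,"ty": 0,"tz": 0,"rx": 0,"ry": 0.1055,"rz": 0,"grip": 100}
    - {"tx": -2,"ty": 0,"tz": 1.1,"rx": 0,"ry": 0,"rz": 0,"grip": 100}
    - {"tx": -3.3,"ty": 0,"tz": 1.9,"rx": 0,"ry": 0,"rz": 0,"grip": 100}
    - {"tx": -3.3,"ty": 0,"tz": 1.9,"rx": 0,"ry": 0,"rz": 0,"grip": 100}
    - {"tx": -3.3,"ty": 0,"tz": 1.9,"rx": 0,"ry": 0,"rz": 0,"grip": 100}
    - {"tx": -3.3,"ty": 0,"tz": 1.9,"rx": 0,"ry": 0,"rz": 0,"grip": 100}
    - {"tx": -3.3,"ty": 0,"tz": 1.9,"rx": 0,"ry": 0,"rz": 0,"grip": 100}

```text
t: 0.93
eef_pos: [362.4, -383.5, 233.4]
tcp_rot: [-1.571, 0.0, -1.571]
ft_force: [1.7, 0.1, 0.1]
opening: 1.001
```

Call:
move_arm:
  rows:
    - {"tx": -3.5,"ty": 0,"tz": 2.0,"rx": 0,"ry": 0,"rz": 0,"grip": 100}
    - {"tx": -3.5,"ty": 0,"tz": 2.0,"rx": 0,"ry": 0,"rz": 0,"grip": 100}
    - {"tx": -3.5,"ty": 0,"tz": 2.0,"rx": 0,"ry": 0,"rz": 0,"grip": 100}
    - {"tx": -3.5,"ty": 0,"tz": 2.0,"rx": 0,"ry": 0,"rz": 0,"grip": 100}
    - {"tx": -3.5,"ty": 0,"tz": 2.0,"rx": 0,"ry": 0,"rz": 0,"grip": 90}
    - {"tx": -3.5,"ty": 0,"tz": 2.0,"rx": 0,"ry": 0,"rz": 0,"grip": 75}
    - {"tx": -3.5,"ty": 0,"tz": 2.0,"rx": 0,"ry": 0,"rz": 0,"grip": 60}
    - {"tx": -3.5,"ty": 0,"tz": 2.0,"rx": 0,"ry": 0,"rz": 0,"grip": 50}
    - {"tx": -2.5,"ty": 0,"tz": 1.5,"rx": 0,"ry": 0,"rz": 0,"grip": 45}
    - {"tx": -1.0,"ty": 0,"tz": 0.8,"rx": 0,"ry": 0,"rz": 0,"grip": 45}

```text
t: 1.77
eef_pos: [546.0, -67.2, 233.4]
tcp_rot: [-1.571, 0.0, -1.568]
ft_force: [0.5, -0.9, -0.0]
opening: 0.634
```

```bash
cat > look.py <<'E'
from meas import *
import sys
t=sys.argv[1];crops=[int(x) for x in sys.argv[2:]]
s=env.state();print({k:np.round(s[k],3) for k in('t','eef_pos','tcp_rot','ft_force','opening','joints')})
for n in("top","side"):
    p,d=env.read_camera(n);np.savez(f"{n}{t}.npz",p=p,d=d);cv2.imwrite(f"pics/{n}{t}.png",p)
E
python3 look.py 1
```

```text
{'t': np.float64(1.767), 'eef_pos': array([546.022, -67.158, 233.382]), 'tcp_rot': array([-1.571,  0.   , -1.568]), 'ft_force': array([ 0.523, -0.906, -0.03 ]), 'opening': np.float64(0.634), 'joints': array([-0.243,  0.385,  1.744,  0.   ,  1.013,  1.325])}
```

View pics/top1.png

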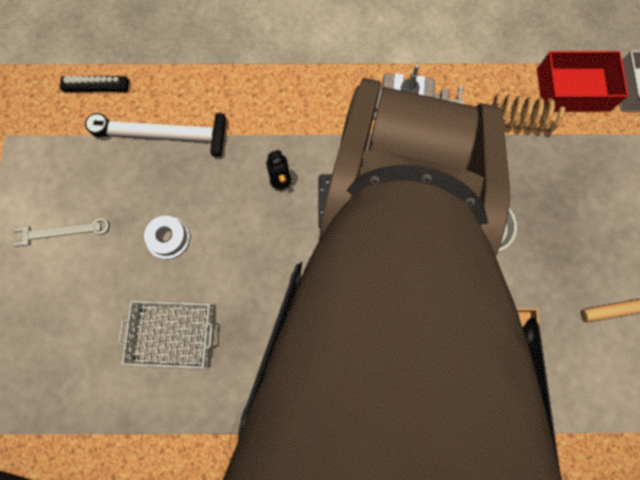

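View pics/side1.png

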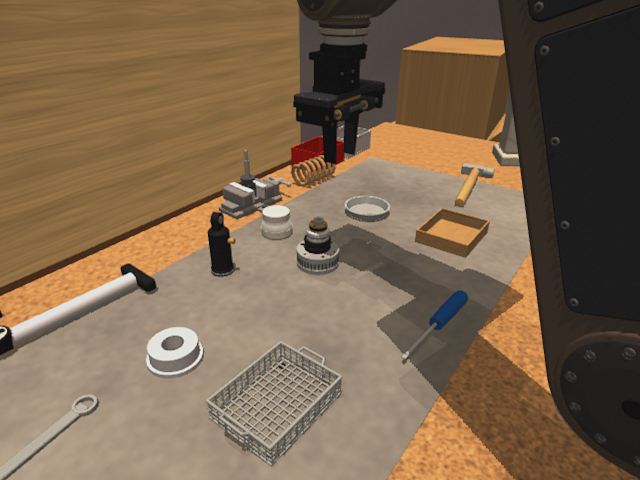

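Call:
move_arm:
  rows:
    - {"tx": -1.8,"ty": 0,"tz": 1.1,"rx": 0,"ry": 0,"rz": 0,"grip": 45}
    - {"tx": -1.7,"ty": 0,"tz": 1.0,"rx": 0,"ry": 0,"rz": 0,"grip": 45}
    - {"tx": 0,"ty": 2,"tz": 0,"rx": 0,"ry": 0,"rz": 0,"grip": 45}
    - {"tx": 0,"ty": 3,"tz": 0,"rx": 0,"ry": 0,"rz": 0,"grip": 45}
    - {"tx": 0,"ty": 3,"tz": 0,"rx": 0,"ry": 0,"rz": 0,"grip": 45}
    - {"tx": 0,"ty": 1.8,"tz": 0,"rx": 0,"ry": 0,"rz": 0,"grip": 45}
    - {"tx": 0,"ty": 0,"tz": 0,"rx": 0,"ry": 0,"rz": 0,"grip": 45}
    - {"tx": 0,"ty": 0,"tz": 0,"rx": 0,"ry": 0,"rz": 0,"grip": 45}

```text
t: 2.53
eef_pos: [565.5, -36.6, 135.4]
tcp_rot: [-1.573, 0.0, -1.572]
ft_force: [0.3, -1.0, 0.7]
opening: 0.445
```

```bash
python3 look.py 2; python3 - <<'E'
import cv2
p=cv2.imread('pics/side2.png');cv2.imwrite('pics/side2c.png',cv2.resize(p[130:290,240:400],None,fx=3.7,fy=3.7,interpolation=cv2.INTER_CUBIC))
E
```

```text
{'t': np.float64(2.533), 'eef_pos': array([565.52 , -36.552, 135.379]), 'tcp_rot': array([-1.573,  0.   , -1.572]), 'ft_force': array([ 0.32 , -1.032,  0.739]), 'opening': np.float64(0.445), 'joints': array([-0.181,  0.529,  1.805, -0.   ,  0.81 ,  1.392])}
```

View pics/side2c.png

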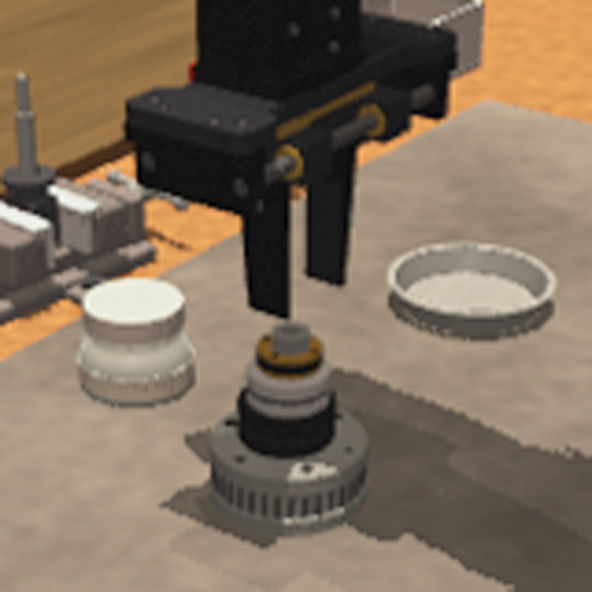

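```bash
python3 - <<'E'
from meas import *
c=Cam("side")
p=np.array([(250,300),(288,318),(305,272),(343,285)])/3.7+[240,130]
print(c.plane(p[:,0],p[:,1],116.4).round(1))
D=np.load("side2.npz");P=c.cloud(D['d'])
m=region(P,(565,-37),60,117,135);print(m.sum())
Q=P[m>0]
for y0 in range(-75,25,5):
    q=Q[(Q[:,1]>=y0)&(Q[:,1]<y0+5)]
    if len(q): print(y0,len(q),q.min(0).round(1),q.max(0).round(1))
topface('nut',P,(565,-33),20,99,cam=c)
topface('piston',P,(565,-33),30,90,cam=c)
E
```

```text
[[583.  -18.7 116.4]
 [555.8 -13.5 116.4]
 [579.7 -62.2 116.4]
 [555.1 -60.9 116.4]]
188
-65 17 [554.6 -64.4 117.5] [574.9 -60.  134.6]
-60 78 [554.1 -59.9 117.3] [576.4 -55.9 134.6]
-20 2 [556.9 -16.1 126.9] [557.4 -15.3 129.4]
-15 50 [554.8 -14.3 117.4] [579.1 -10.1 134.9]
-10 41 [554.7  -9.8 119.4] [576.5  -6.9 134.9]
nut n 50 circ [566.6 -30.9  10.7] encl [567.1 -30.3] rect [566.4 -30.7] [17.  20.8] 35.9 cen [566.6 -30.7] z 98.6
piston n 85 circ [568.2 -32.   14.6] encl [568.  -31.8] rect [566.6 -29.5] [34.  32.6] 36.2 cen [566.1 -28.7] z 90.1
```

Call:
move_arm:
  rows:
    - {"tx": -0.56,"ty": 0,"tz": 0.15,"rx": 0,"ry": 0,"rz": 0,"grip": 45}
    - {"tx": 0,"ty": 1.4,"tz": 0,"rx": 0,"ry": 0,"rz": 0,"grip": 45}
    - {"tx": 0,"ty": 1.0,"tz": 0,"rx": 0,"ry": 0,"rz": 0,"grip": 45}
    - {"tx": 0,"ty": 0,"tz": 0,"rx": 0,"ry": 0,"rz": 0,"grip": 45}
    - {"tx": 0,"ty": 0,"tz": 0,"rx": 0,"ry": 0,"rz": 0,"grip": 45}

```text
t: 3.05
eef_pos: [567.5, -29.6, 111.7]
tcp_rot: [-1.571, -0.0, -1.571]
ft_force: [-0.8, -0.4, -0.7]
opening: 0.449
```

Call:
move_arm:
  rows:
    - {"tx": 0,"ty": 0,"tz": 0,"rx": 0,"ry": 0,"rz": 0,"grip": 30}
    - {"tx": 0,"ty": 0,"tz": 0,"rx": 0,"ry": 0,"rz": 0,"grip": 25}
    - {"tx": 0,"ty": 0,"tz": 0,"rx": 0,"ry": 0,"rz": 0,"grip": 20}
    - {"tx": 0,"ty": 0,"tz": 0,"rx": 0,"ry": 0,"rz": 0,"grip": 10}
    - {"tx": 0,"ty": 0,"tz": 0,"rx": 0,"ry": 0,"rz": 0,"grip": 0}
    - {"tx": 0,"ty": 0,"tz": 0,"rx": 0,"ry": 0,"rz": 0,"grip": 0}
    - {"tx": 0,"ty": 0,"tz": 0,"rx": 0,"ry": 0,"rz": 0,"grip": 0}
    - {"tx": 0,"ty": 0,"tz": 0,"rx": 0,"ry": 0,"rz": 0,"grip": 0}

```text
t: 3.72
eef_pos: [567.6, -29.7, 111.9]
tcp_rot: [-1.57, -0.0, -1.571]
ft_force: [-0.6, 0.1, 4.6]
opening: 0.189
```

Call:
move_arm:
  rows:
    - {"tx": 0,"ty": -0.5,"tz": 0,"rx": 0,"ry": 0,"rz": 0,"grip": 0}
    - {"tx": 0,"ty": -1.5,"tz": 0,"rx": 0,"ry": 0,"rz": 0,"grip": 0}
    - {"tx": 0,"ty": -2,"tz": 0,"rx": 0,"ry": 0,"rz": 0,"grip": 0}
    - {"tx": 0,"ty": -2,"tz": 0,"rx": 0,"ry": 0,"rz": 0,"grip": 0}
    - {"tx": 1.0,"ty": 0,"tz": 0.2,"rx": 0,"ry": 0,"rz": 0,"grip": 0}
    - {"tx": 2.0,"ty": 0,"tz": 0.3,"rx": 0,"ry": 0,"rz": 0,"grip": 0}
    - {"tx": 3.0,"ty": 0,"tz": 0.5,"rx": 0,"ry": 0,"rz": 0,"grip": 0}
    - {"tx": 3.0,"ty": 0,"tz": 0.5,"rx": 0,"ry": 0,"rz": 0,"grip": 0}
    - {"tx": 3.0,"ty": 0,"tz": 0.5,"rx": 0,"ry": 0,"rz": 0,"grip": 0}
    - {"tx": 3.0,"ty": 0,"tz": 0.5,"rx": 0,"ry": 0,"rz": 0,"grip": 0}

```text
t: 4.55
eef_pos: [592.3, -181.5, 171.0]
tcp_rot: [-1.571, 0.0, -1.571]
ft_force: [0.5, 0.6, -0.1]
opening: 0.194
```

Call:
move_arm:
  rows:
    - {"tx": 3.0,"ty": 0,"tz": 0.5,"rx": 0,"ry": 0,"rz": 0,"grip": 0}
    - {"tx": 3.0,"ty": 0,"tz": 0.4,"rx": 0,"ry": 0,"rz": 0,"grip": 0}
    - {"tx": 2.5,"ty": 0,"tz": 0.3,"rx": 0,"ry": 0,"rz": 0,"grip": 0}
    - {"tx": 2.0,"ty": 0,"tz": 0.2,"rx": 0,"ry": 0,"rz": 0,"grip": 0}
    - {"tx": 0.7,"ty": 0,"tz": 0,"rx": 0,"ry": 0,"rz": 0,"grip": 0}
    - {"tx": 0,"ty": 0,"tz": 0,"rx": 0,"ry": 0,"rz": 0,"grip": 0}
    - {"tx": 0,"ty": 0,"tz": 0,"rx": 0,"ry": 0,"rz": 0,"grip": 0}

```text
t: 5.13
eef_pos: [606.0, -291.2, 171.0]
tcp_rot: [-1.572, 0.001, -1.571]
ft_force: [-0.1, 0.4, -0.4]
opening: 0.191
```

```bash
python3 look.py 3; python3 - <<'E'
import cv2
p=cv2.imread('pics/side3.png');cv2.imwrite('pics/side3c.png',cv2.resize(p[100:280,280:440],None,fx=3.3,fy=3.3,interpolation=cv2.INTER_CUBIC))
E
```

```text
{'t': np.float64(5.133), 'eef_pos': array([ 606.039, -291.221,  171.035]), 'tcp_rot': array([-1.572e+00,  1.000e-03, -1.571e+00]), 'ft_force': array([-0.073,  0.399, -0.363]), 'opening': np.float64(0.191), 'joints': array([-0.546,  0.62 ,  1.498,  0.   ,  1.025,  1.025])}
```

View pics/side3c.png

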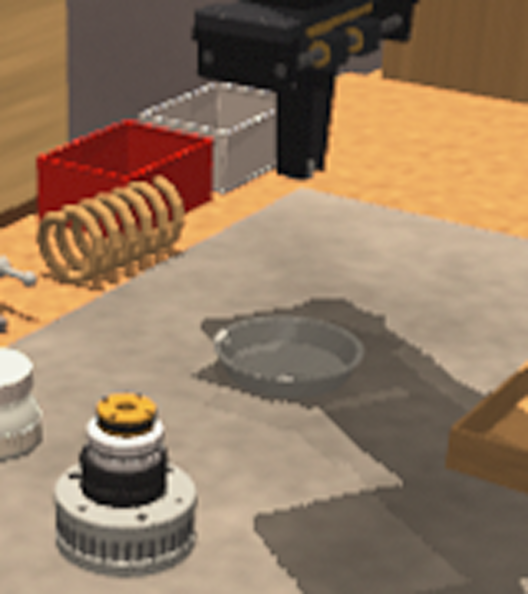

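View pics/top3.png

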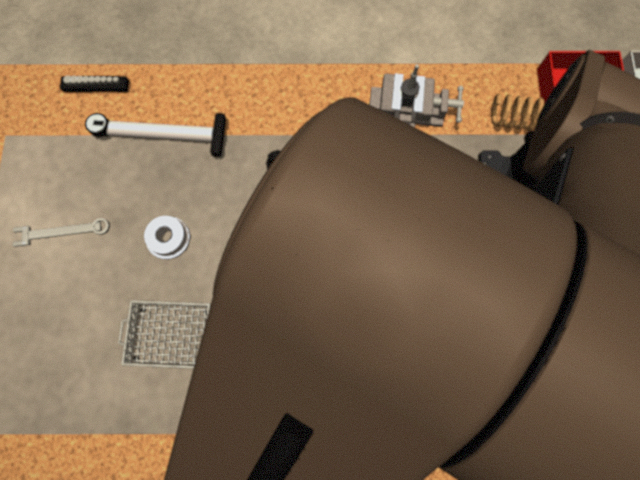

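Call:
move_arm:
  rows:
    - {"tx": 0,"ty": 1.5,"tz": 0,"rx": 0,"ry": 0,"rz": 0,"grip": 0}
    - {"tx": 0,"ty": 3,"tz": 0,"rx": 0,"ry": 0,"rz": 0,"grip": 0}
    - {"tx": 0,"ty": 3,"tz": 0,"rx": 0,"ry": 0,"rz": 0,"grip": 0}
    - {"tx": 0,"ty": 3,"tz": 0,"rx": 0,"ry": 0,"rz": 0,"grip": 0}
    - {"tx": 0,"ty": 2,"tz": 0,"rx": 0,"ry": 0,"rz": 0,"grip": 0}
    - {"tx": 0,"ty": 1,"tz": 0,"rx": 0,"ry": 0,"rz": 0,"grip": 0}
    - {"tx": 0,"ty": 0.8,"tz": 0,"rx": 0,"ry": 0,"rz": 0,"grip": 0}
    - {"tx": 0,"ty": 0,"tz": 0,"rx": 0,"ry": 0,"rz": 0,"grip": 0}
    - {"tx": 0,"ty": 0,"tz": 0,"rx": 0,"ry": 0,"rz": 0,"grip": 0}

```text
t: 5.98
eef_pos: [607.0, -291.5, 29.5]
tcp_rot: [-1.57, -0.001, -1.57]
ft_force: [1.3, -0.0, 0.6]
opening: 0.194
```

Call:
move_arm:
  rows:
    - {"tx": 0,"ty": 0.1,"tz": 0,"rx": 0,"ry": 0,"rz": 0,"grip": 0}
    - {"tx": 0,"ty": 0.1,"tz": 0,"rx": 0,"ry": 0,"rz": 0,"grip": 0}
    - {"tx": 0,"ty": 0,"tz": 0,"rx": 0,"ry": 0,"rz": 0,"grip": 0}

```text
t: 6.23
eef_pos: [606.7, -291.9, 27.4]
tcp_rot: [-1.57, -0.001, -1.571]
ft_force: [0.4, 0.1, -1.0]
opening: 0.189
```

Call:
move_arm:
  rows:
    - {"tx": 0,"ty": 0.1,"tz": 0,"rx": 0,"ry": 0,"rz": 0,"grip": 0}
    - {"tx": 0,"ty": 0.08,"tz": 0,"rx": 0,"ry": 0,"rz": 0,"grip": 0}
    - {"tx": 0,"ty": 0,"tz": 0,"rx": 0,"ry": 0,"rz": 0,"grip": 0}
    - {"tx": 0,"ty": 0,"tz": 0,"rx": 0,"ry": 0,"rz": 0,"grip": 0}

```text
t: 6.57
eef_pos: [606.5, -291.8, 25.0]
tcp_rot: [-1.571, -0.0, -1.571]
ft_force: [-0.0, -0.3, 0.5]
opening: 0.196
```

Call:
move_arm:
  rows:
    - {"tx": 0,"ty": 0.05,"tz": 0,"rx": 0,"ry": 0,"rz": 0,"grip": 0}
    - {"tx": 0,"ty": 0,"tz": 0,"rx": 0,"ry": 0,"rz": 0,"grip": 0}
    - {"tx": 0,"ty": 0,"tz": 0,"rx": 0,"ry": 0,"rz": 0,"grip": 0}

```text
t: 6.82
eef_pos: [606.5, -291.8, 24.9]
tcp_rot: [-1.57, -0.0, -1.571]
ft_force: [-2.0, 1.1, 5.2]
opening: 0.192
```

Call:
move_arm:
  rows:
    - {"tx": 0,"ty": 0,"tz": 0,"rx": 0,"ry": 0,"rz": 0,"grip": 22}
    - {"tx": 0,"ty": 0,"tz": 0,"rx": 0,"ry": 0,"rz": 0,"grip": 30}
    - {"tx": 0,"ty": 0,"tz": 0,"rx": 0,"ry": 0,"rz": 0,"grip": 40}
    - {"tx": 0,"ty": 0,"tz": 0,"rx": 0,"ry": 0,"rz": 0,"grip": 45}
    - {"tx": 0,"ty": -1,"tz": 0,"rx": 0,"ry": 0,"rz": 0,"grip": 45}
    - {"tx": 0,"ty": -3,"tz": 0,"rx": 0,"ry": 0,"rz": 0,"grip": 45}
    - {"tx": 0,"ty": -4,"tz": 0,"rx": 0,"ry": 0,"rz": 0,"grip": 50}
    - {"tx": 0,"ty": -4,"tz": 0,"rx": 0,"ry": 0,"rz": 0,"grip": 55}
    - {"tx": 0,"ty": -2,"tz": 0,"rx": 0,"ry": 0,"rz": 0,"grip": 60}

```text
t: 7.57
eef_pos: [607.5, -292.2, 170.0]
tcp_rot: [-1.566, -0.003, -1.571]
ft_force: [0.2, -0.0, -0.1]
opening: 0.569
```

```bash
python3 look.py 4; python3 - <<'E'
import cv2
p=cv2.imread('pics/side4.png');cv2.imwrite('pics/side4c.png',cv2.resize(p[140:280,280:440],None,fx=4,fy=4,interpolation=cv2.INTER_CUBIC))
from meas import *
c=Cam("side");P=c.cloud(np.load("side4.npz")['d']);topface('nut',P,(607,-292),30,12,2.5,cam=c);topface('piston',P,(567,-33),30,90,cam=c)
E
```

```text
{'t': np.float64(7.567), 'eef_pos': array([ 607.455, -292.244,  169.953]), 'tcp_rot': array([-1.566, -0.003, -1.571]), 'ft_force': array([ 0.187, -0.017, -0.149]), 'opening': np.float64(0.569), 'joints': array([-0.546,  0.621,  1.499, -0.   ,  1.016,  1.025])}
nut n 22 circ [ 607.5 -290.8    9.4] encl [ 606.5 -289.9] rect [ 607.2 -289. ] [16.8 23.2] 29.9 cen [ 607.8 -291. ] z 11.9
piston n 135 circ [568.3 -32.3  17.4] encl [567.8 -31.6] rect [567.1 -31.8] [32.2 36.9] 36.2 cen [568.4 -32.2] z 89.9
```

View pics/side4c.png

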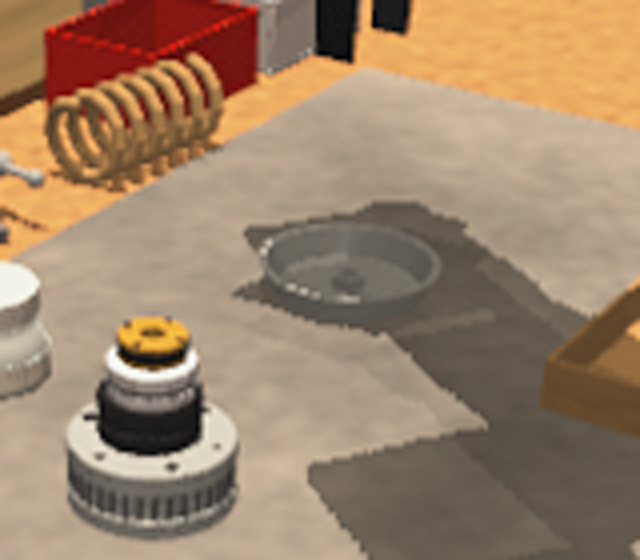

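Call:
move_arm:
  rows:
    - {"tx": -2.0,"ty": 0,"tz": -0.3,"rx": 0,"ry": 0,"rz": 0,"grip": 60}
    - {"tx": -3.5,"ty": 0,"tz": -0.5,"rx": 0,"ry": 0,"rz": 0,"grip": 60}
    - {"tx": -3.5,"ty": 0,"tz": -0.5,"rx": 0,"ry": 0,"rz": 0,"grip": 60}
    - {"tx": -3.5,"ty": 0,"tz": -0.5,"rx": 0,"ry": 0,"rz": 0,"grip": 60}
    - {"tx": -3.5,"ty": 0,"tz": -0.6,"rx": 0,"ry": 0,"rz": 0,"grip": 60}
    - {"tx": -3.5,"ty": 0,"tz": -0.6,"rx": 0,"ry": 0,"rz": 0,"grip": 60}
    - {"tx": -3.5,"ty": 0,"tz": -0.5,"rx": 0,"ry": 0,"rz": 0,"grip": 60}
    - {"tx": -2.0,"ty": 0,"tz": -0.4,"rx": 0,"ry": 0,"rz": 0,"grip": 60}
    - {"tx": -0.95,"ty": 0,"tz": 0,"rx": 0,"ry": 0,"rz": 0,"grip": 60}
    - {"tx": 0,"ty": 0,"tz": 0,"rx": 0,"ry": 0,"rz": 0,"grip": 60}

```text
t: 8.5
eef_pos: [567.3, -30.7, 164.1]
tcp_rot: [-1.571, 0.0, -1.569]
ft_force: [0.4, -0.7, -0.3]
opening: 0.599
```

Call:
move_arm:
  rows:
    - {"tx": 0,"ty": 1.5,"tz": 0,"rx": 0,"ry": 0,"rz": 0,"grip": 60}
    - {"tx": 0,"ty": 2.0,"tz": 0,"rx": 0,"ry": 0,"rz": 0,"grip": 60}
    - {"tx": 0,"ty": 1.5,"tz": 0,"rx": 0,"ry": 0,"rz": 0,"grip": 60}
    - {"tx": 0,"ty": 1.0,"tz": 0,"rx": 0,"ry": 0,"rz": 0,"grip": 60}
    - {"tx": 0,"ty": 0,"tz": 0,"rx": 0,"ry": 0,"rz": 0,"grip": 60}
    - {"tx": 0,"ty": 0,"tz": 0,"rx": 0,"ry": 0,"rz": 0,"grip": 60}

```text
t: 9.0
eef_pos: [567.7, -33.0, 104.1]
tcp_rot: [-1.572, 0.0, -1.572]
ft_force: [-0.5, -0.5, -0.3]
opening: 0.6
```

Tips at about 85; go 4 mm lower and close.

Call:
move_arm:
  rows:
    - {"tx": 0,"ty": 0.4,"tz": 0,"rx": 0,"ry": 0,"rz": 0,"grip": 60}
    - {"tx": 0,"ty": 0,"tz": 0,"rx": 0,"ry": 0,"rz": 0,"grip": 45}
    - {"tx": 0,"ty": 0,"tz": 0,"rx": 0,"ry": 0,"rz": 0,"grip": 40}
    - {"tx": 0,"ty": 0,"tz": 0,"rx": 0,"ry": 0,"rz": 0,"grip": 35}
    - {"tx": 0,"ty": 0,"tz": 0,"rx": 0,"ry": 0,"rz": 0,"grip": 30}
    - {"tx": 0,"ty": 0,"tz": 0,"rx": 0,"ry": 0,"rz": 0,"grip": 20}
    - {"tx": 0,"ty": 0,"tz": 0,"rx": 0,"ry": 0,"rz": 0,"grip": 10}
    - {"tx": 0,"ty": 0,"tz": 0,"rx": 0,"ry": 0,"rz": 0,"grip": 10}
    - {"tx": 0,"ty": 0,"tz": 0,"rx": 0,"ry": 0,"rz": 0,"grip": 10}

```text
t: 9.75
eef_pos: [567.7, -32.2, 100.7]
tcp_rot: [-1.57, -0.0, -1.571]
ft_force: [-1.4, -0.6, 5.5]
opening: 0.347
```

Call:
move_arm:
  rows:
    - {"tx": 0,"ty": -0.5,"tz": 0,"rx": 0,"ry": 0,"rz": 0,"grip": 10}
    - {"tx": 0,"ty": -1.5,"tz": 0,"rx": 0,"ry": 0,"rz": 0,"grip": 10}
    - {"tx": 0,"ty": -3,"tz": 0,"rx": 0,"ry": 0,"rz": 0,"grip": 10}
    - {"tx": 0,"ty": -3,"tz": 0,"rx": 0,"ry": 0,"rz": 0,"grip": 10}
    - {"tx": -1,"ty": 0,"tz": -0.5,"rx": 0,"ry": 0,"rz": 0,"grip": 10}
    - {"tx": -2,"ty": 0,"tz": -1,"rx": 0,"ry": 0,"rz": 0,"grip": 10}
    - {"tx": -3,"ty": 0,"tz": -1.5,"rx": 0,"ry": 0,"rz": 0,"grip": 10}
    - {"tx": -3,"ty": 0,"tz": -1.5,"rx": 0,"ry": 0,"rz": 0,"grip": 10}
    - {"tx": -3,"ty": 0,"tz": -1.5,"rx": 0,"ry": 0,"rz": 0,"grip": 10}
    - {"tx": -3,"ty": 0,"tz": -1.5,"rx": 0,"ry": 0,"rz": 0,"grip": 10}

```text
t: 10.58
eef_pos: [491.3, 119.1, 180.1]
tcp_rot: [-1.571, -0.0, -1.571]
ft_force: [1.3, 0.4, -1.1]
opening: 0.347
```

Call:
move_arm:
  rows:
    - {"tx": -3,"ty": 0,"tz": -1.5,"rx": 0,"ry": 0,"rz": 0,"grip": 10}
    - {"tx": -3,"ty": 0,"tz": -1.5,"rx": 0,"ry": 0,"rz": 0,"grip": 10}
    - {"tx": -3,"ty": 0,"tz": -1.5,"rx": 0,"ry": 0,"rz": 0,"grip": 10}
    - {"tx": -3,"ty": 0,"tz": -1.5,"rx": 0,"ry": 0,"rz": 0,"grip": 10}
    - {"tx": -2.5,"ty": 0,"tz": -1.5,"rx": 0,"ry": 0,"rz": 0,"grip": 10}
    - {"tx": -1.7,"ty": 0,"tz": -0.8,"rx": 0,"ry": 0,"rz": 0,"grip": 10}
    - {"tx": -0.7,"ty": 0,"tz": -0.3,"rx": 0,"ry": 0,"rz": 0,"grip": 10}
    - {"tx": 0,"ty": 0,"tz": 0,"rx": 0,"ry": 0,"rz": 0,"grip": 10}
    - {"tx": 0,"ty": 0,"tz": 0,"rx": 0,"ry": 0,"rz": 0,"grip": 10}

```text
t: 11.33
eef_pos: [406.6, 286.6, 180.2]
tcp_rot: [-1.571, -0.0, -1.57]
ft_force: [0.3, 0.1, 0.1]
opening: 0.344
```

```bash
python3 look.py 5; python3 - <<'E'
from meas import *
c=Cam("side");D=np.load("side5.npz");P=c.cloud(D['d']);topface('seal',P,(567,-33),30,78,cam=c)
p=D['p'];cv2.imwrite('pics/side5c.png',p[100:480,150:450])
E
```

```text
{'t': np.float64(11.333), 'eef_pos': array([406.642, 286.592, 180.161]), 'tcp_rot': array([-1.571, -0.   , -1.57 ]), 'ft_force': array([0.334, 0.059, 0.081]), 'opening': np.float64(0.344), 'joints': array([ 0.481,  0.381,  1.928, -0.   ,  0.833,  2.052])}
seal n 52 circ [553.9 -25.3  10.3] encl [554.6 -24.1] rect [553.4 -24.1] [16.6 25.9] 0.1 cen [553.5 -25.8] z 77.7
```

View pics/side5.png

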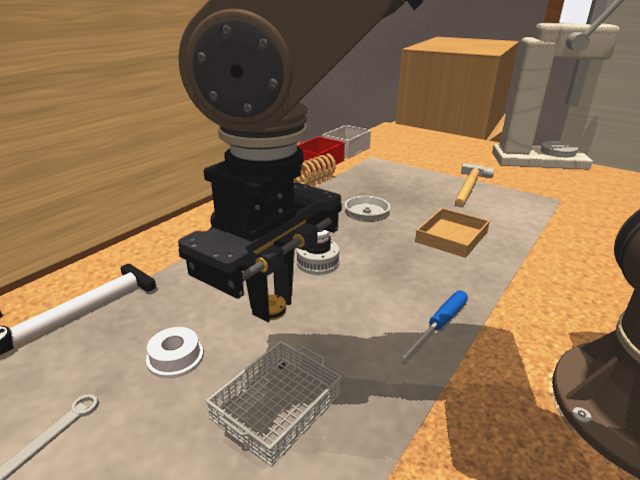

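View pics/top5.png

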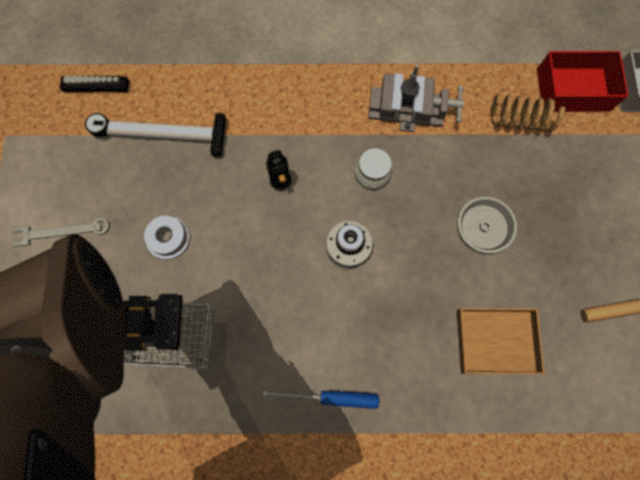

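Call:
move_arm:
  rows:
    - {"tx": 0,"ty": 1.5,"tz": 0,"rx": 0,"ry": 0,"rz": 0,"grip": 10}
    - {"tx": 0,"ty": 3,"tz": 0,"rx": 0,"ry": 0,"rz": 0,"grip": 10}
    - {"tx": 0,"ty": 3,"tz": 0,"rx": 0,"ry": 0,"rz": 0,"grip": 10}
    - {"tx": 0,"ty": 3,"tz": 0,"rx": 0,"ry": 0,"rz": 0,"grip": 10}
    - {"tx": 0,"ty": 2,"tz": 0,"rx": 0,"ry": 0,"rz": 0,"grip": 10}
    - {"tx": 0,"ty": 1.5,"tz": 0,"rx": 0,"ry": 0,"rz": 0,"grip": 10}
    - {"tx": 0,"ty": 0.8,"tz": 0,"rx": 0,"ry": 0,"rz": 0,"grip": 10}
    - {"tx": 0,"ty": 0,"tz": 0,"rx": 0,"ry": 0,"rz": 0,"grip": 10}
    - {"tx": 0,"ty": 0,"tz": 0,"rx": 0,"ry": 0,"rz": 0,"grip": 10}

```text
t: 12.18
eef_pos: [407.0, 286.4, 32.5]
tcp_rot: [-1.571, -0.0, -1.572]
ft_force: [-0.7, -0.0, -0.6]
opening: 0.343
```

Call:
move_arm:
  rows:
    - {"tx": 0,"ty": 0.1,"tz": 0,"rx": 0,"ry": 0,"rz": 0,"grip": 10}
    - {"tx": 0,"ty": 0.1,"tz": 0,"rx": 0,"ry": 0,"rz": 0,"grip": 10}
    - {"tx": 0,"ty": 0,"tz": 0,"rx": 0,"ry": 0,"rz": 0,"grip": 10}
    - {"tx": 0,"ty": 0,"tz": 0,"rx": 0,"ry": 0,"rz": 0,"grip": 10}

```text
t: 12.52
eef_pos: [406.7, 286.9, 30.8]
tcp_rot: [-1.57, 0.0, -1.571]
ft_force: [-0.1, -0.4, 0.2]
opening: 0.346
```

Call:
move_arm:
  rows:
    - {"tx": 0,"ty": 0.1,"tz": 0,"rx": 0,"ry": 0,"rz": 0,"grip": 10}
    - {"tx": 0,"ty": 0,"tz": 0,"rx": 0,"ry": 0,"rz": 0,"grip": 10}
    - {"tx": 0,"ty": 0,"tz": 0,"rx": 0,"ry": 0,"rz": 0,"grip": 10}

```text
t: 12.77
eef_pos: [406.5, 286.8, 29.3]
tcp_rot: [-1.571, -0.0, -1.571]
ft_force: [0.3, 0.9, -1.1]
opening: 0.347
```

Call:
move_arm:
  rows:
    - {"tx": 0,"ty": 0.07,"tz": 0,"rx": 0,"ry": 0,"rz": 0,"grip": 10}
    - {"tx": 0,"ty": 0,"tz": 0,"rx": 0,"ry": 0,"rz": 0,"grip": 10}
    - {"tx": 0,"ty": 0,"tz": 0,"rx": 0,"ry": 0,"rz": 0,"grip": 10}

```text
t: 13.02
eef_pos: [406.6, 286.9, 28.7]
tcp_rot: [-1.571, -0.0, -1.571]
ft_force: [-0.3, -0.3, 2.9]
opening: 0.348
```

Call:
move_arm:
  rows:
    - {"tx": 0,"ty": 0.05,"tz": 0,"rx": 0,"ry": 0,"rz": 0,"grip": 10}
    - {"tx": 0,"ty": 0,"tz": 0,"rx": 0,"ry": 0,"rz": 0,"grip": 10}
    - {"tx": 0,"ty": 0,"tz": 0,"rx": 0,"ry": 0,"rz": 0,"grip": 10}

```text
t: 13.27
eef_pos: [406.6, 286.9, 28.6]
tcp_rot: [-1.57, 0.0, -1.571]
ft_force: [-2.4, -1.0, 10.6]
opening: 0.349
```

Call:
move_arm:
  rows:
    - {"tx": 0,"ty": 0,"tz": 0,"rx": 0,"ry": 0,"rz": 0,"grip": 38}
    - {"tx": 0,"ty": 0,"tz": 0,"rx": 0,"ry": 0,"rz": 0,"grip": 45}
    - {"tx": 0,"ty": 0,"tz": 0,"rx": 0,"ry": 0,"rz": 0,"grip": 55}
    - {"tx": 0,"ty": 0,"tz": 0,"rx": 0,"ry": 0,"rz": 0,"grip": 60}
    - {"tx": 0,"ty": -1,"tz": 0,"rx": 0,"ry": 0,"rz": 0,"grip": 60}
    - {"tx": 0,"ty": -3,"tz": 0,"rx": 0,"ry": 0,"rz": 0,"grip": 65}
    - {"tx": 0,"ty": -4,"tz": 0,"rx": 0,"ry": 0,"rz": 0,"grip": 70}
    - {"tx": 0,"ty": -4,"tz": 0,"rx": 0,"ry": 0,"rz": 0,"grip": 70}
    - {"tx": 0,"ty": -2,"tz": 0,"rx": 0,"ry": 0,"rz": 0,"grip": 70}

```text
t: 14.02
eef_pos: [407.2, 287.2, 172.7]
tcp_rot: [-1.567, 0.002, -1.571]
ft_force: [0.9, 0.4, 1.0]
opening: 0.693
```

```bash
python3 look.py 6; python3 - <<'E'
from meas import *
for n in('side','top'):
  c=Cam(n);D=np.load(n+"6.npz");P=c.cloud(D['d']);print(n)
  topface('seal',P,(567,-33),30,78,cam=c);topface('nut',P,(607,-292),30,12,2.5,cam=c);topface('piston',P,(407,287),30,18,cam=c)
  topface('ring',P,(585,308),60,30,cam=c)
  # bore of press ring and seal: hole contour
  for nm,cc,z in(('ringbore',(586,307),30),('sealbore',(567,-32),78)):
    m=region(P,cc,50,z-3,z+3);cs,h=cv2.findContours(m,cv2.RETR_CCOMP,cv2.CHAIN_APPROX_NONE)
    for q,hh in zip(cs,h[0]):
      if hh[3]>=0 and len(q)>8:
        X=c.plane(q[:,0,0].astype(float),q[:,0,1].astype(float),z)[:,:2];print(nm,np.round(fitc(X),1))
p=cv2.imread('pics/side6.png');cv2.imwrite('pics/side6c.png',cv2.resize(p[210:470,200:400],None,fx=2.3,fy=2.3,interpolation=cv2.INTER_CUBIC))
E
```

```text
{'t': np.float64(14.017), 'eef_pos': array([407.168, 287.21 , 172.696]), 'tcp_rot': array([-1.567,  0.002, -1.571]), 'ft_force': array([0.931, 0.366, 1.021]), 'opening': np.float64(0.693), 'joints': array([ 0.482,  0.391,  1.937, -0.   ,  0.809,  2.053])}
side
seal none
nut n 29 circ [ 607.5 -289.4   10.4] encl [ 607.1 -288.8] rect [ 607.1 -288.8] [16.8 23.6] 30.6 cen [ 607.5 -289.6] z 11.4
piston n 416 circ [408.3 287.8  17.1] encl [407.6 287.5] rect [408.1 287.8] [32.7 36.8] 41.3 cen [408.  288.1] z 17.9
ring n 1218 circ [586.2 307.7  36. ] encl [586.  307.7] rect [586.2 308. ] [71.3 72. ] 36.1 cen [585.4 308.9] z 30.2
ringbore [586.4 307.3  13.3]Traceback (most recent call last):
  File "<stdin>", line 9, in <module>
TypeError: 'NoneType' object is not subscriptable
```

```bash
cat > m2.py <<'E'
from meas import *
def bores(n,t,lst):
  c=Cam(n);D=np.load(n+t+".npz");P=c.cloud(D['d'])
  for nm,cc,z in lst:
    m=region(P,cc,50,z-3,z+3);cs,h=cv2.findContours(m,cv2.RETR_CCOMP,cv2.CHAIN_APPROX_NONE)
    if h is None: continue
    for q,hh in zip(cs,h[0]):
      if hh[3]>=0 and len(q)>8:
        X=c.plane(q[:,0,0].astype(float),q[:,0,1].astype(float),z)[:,:2];print(n,nm,np.round(fitc(X),1))
E
python3 - <<'E'
from m2 import *
for n,t in(('top','6'),('top','5')):
  c=Cam(n);D=np.load(n+t+".npz");P=c.cloud(D['d']);print(n)
  topface('seal',P,(567,-33),30,78,cam=c);topface('nut',P,(607,-292),30,12,2.5,cam=c);topface('block',P,(567,-33),50,36,cam=c)
  topface('ring',P,(585,308),60,30,cam=c)
  bores(n,t,[('ringbore',(586,307),30),('sealbore',(567,-32),78),('nutbore',(607,-292),12)])
p=cv2.imread('pics/side6.png');cv2.imwrite('pics/side6c.png',cv2.resize(p[210:470,200:400],None,fx=2.3,fy=2.3,interpolation=cv2.INTER_CUBIC))
E
```

```text
top
seal n 393 circ [568.1 -32.8  20.9] encl [567.9 -32.7] rect [568.5 -33.1] [41.5 42.9] 89.3 cen [567.9 -32.9] z 77.4
nut n 57 circ [ 607.  -291.7    9.3] encl [ 606.7 -291.9] rect [ 606.9 -291.5] [18.7 19.8] 84.9 cen [ 607.1 -291.6] z 11.6
block n 850 circ [568.3 -33.3  40.9] encl [568.2 -33.3] rect [568.8 -33. ] [81.7 82.2] 89.9 cen [563.  -32.2] z 35.3
ring n 886 circ [586.1 305.8  34.8] encl [586.2 305.6] rect [586.4 305.8] [71.5 69.7] 46.5 cen [585.8 305.7] z 29.3
top ringbore [561.5 305.5   3.1]
top ringbore [585.5 306.3  14.9]
top sealbore [568.4 -32.8   9.1]
top nutbore [ 606.7 -291.3    6.8]
top
seal n 393 circ [568.1 -32.7  20.8] encl [568.1 -32.6] rect [567.6 -33.1] [41.6 41.1] 89.9 cen [567.6 -32.5] z 77.4
nut n 58 circ [ 606.9 -291.6    9.5] encl [ 606.  -291.3] rect [ 606.8 -291.5] [18.8 19.9] 85.2 cen [ 606.9 -291.6] z 11.4
block n 843 circ [568.2 -33.1  40.8] encl [568.1 -33.2] rect [568.8 -33. ] [81.7 82.2] 89.9 cen [563.1 -31.5] z 35.5
ring n 886 circ [586.2 305.9  34.9] encl [586.4 305.4] rect [586.5 305.9] [71.3 69.7] 45.8 cen [585.7 306.1] z 29.3
top ringbore [591.6 274.9   3.8]
top ringbore [586.7 305.8  14.8]
top sealbore [568.3 -32.6   9.1]
top nutbore [ 607.  -292.2    6.8]
```

View pics/side6c.png

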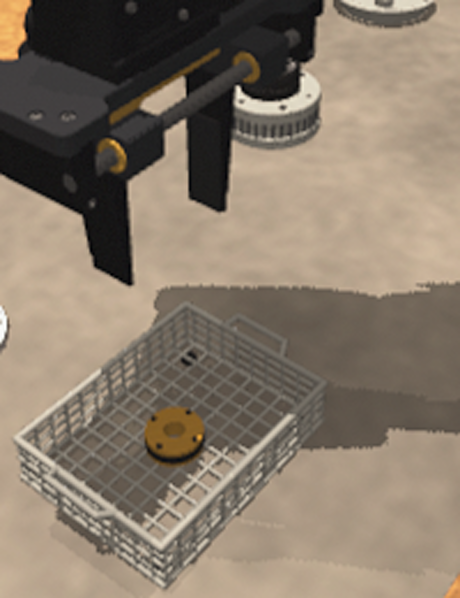

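Call:
move_arm:
  rows:
    - {"tx": 2,"ty": 0,"tz": 1,"rx": 0,"ry": 0,"rz": 0,"grip": 70}
    - {"tx": 3.5,"ty": 0,"tz": 1.75,"rx": 0,"ry": 0,"rz": 0,"grip": 70}
    - {"tx": 3.5,"ty": 0,"tz": 1.75,"rx": 0,"ry": 0,"rz": 0,"grip": 70}
    - {"tx": 3.5,"ty": 0,"tz": 1.75,"rx": 0,"ry": 0,"rz": 0,"grip": 70}
    - {"tx": 3.5,"ty": 0,"tz": 1.75,"rx": 0,"ry": 0,"rz": 0,"grip": 70}
    - {"tx": 3.5,"ty": 0,"tz": 1.75,"rx": 0,"ry": 0,"rz": 0,"grip": 70}
    - {"tx": 3.5,"ty": 0,"tz": 1.75,"rx": 0,"ry": 0,"rz": 0,"grip": 70}
    - {"tx": 3.5,"ty": 0,"tz": 1.75,"rx": 0,"ry": 0,"rz": 0,"grip": 70}
    - {"tx": 3.5,"ty": 0,"tz": 1.75,"rx": 0,"ry": 0,"rz": 0,"grip": 70}
    - {"tx": 2,"ty": 0,"tz": 1.1,"rx": 0,"ry": 0,"rz": 0,"grip": 70}

```text
t: 14.95
eef_pos: [568.3, -36.6, 167.4]
tcp_rot: [-1.571, -0.0, -1.573]
ft_force: [-0.1, 0.3, -0.0]
opening: 0.697
```

Call:
move_arm:
  rows:
    - {"tx": 0,"ty": 2,"tz": 0,"rx": 0,"ry": 0,"rz": 0,"grip": 70}
    - {"tx": 0,"ty": 3,"tz": 0,"rx": 0,"ry": 0,"rz": 0,"grip": 70}
    - {"tx": 0,"ty": 2,"tz": 0,"rx": 0,"ry": 0,"rz": 0,"grip": 70}
    - {"tx": 0,"ty": 0,"tz": 0,"rx": 0,"ry": 0,"rz": 0,"grip": 70}
    - {"tx": 0,"ty": 0,"tz": 0,"rx": 0,"ry": 0,"rz": 0,"grip": 70}
    - {"tx": 0,"ty": 0,"tz": 0,"rx": 0,"ry": 0,"rz": 0,"grip": 70}

```text
t: 15.45
eef_pos: [567.8, -33.1, 98.9]
tcp_rot: [-1.57, -0.0, -1.571]
ft_force: [-0.5, -0.4, 0.0]
opening: 0.699
```

Call:
move_arm:
  rows:
    - {"tx": 0,"ty": 1.0,"tz": 0.04,"rx": 0,"ry": 0,"rz": 0,"grip": 70}
    - {"tx": 0,"ty": 0.6,"tz": 0,"rx": 0,"ry": 0,"rz": 0,"grip": 70}
    - {"tx": 0,"ty": 0,"tz": 0,"rx": 0,"ry": 0,"rz": 0,"grip": 60}
    - {"tx": 0,"ty": 0,"tz": 0,"rx": 0,"ry": 0,"rz": 0,"grip": 53}
    - {"tx": 0,"ty": 0,"tz": 0,"rx": 0,"ry": 0,"rz": 0,"grip": 48}
    - {"tx": 0,"ty": 0,"tz": 0,"rx": 0,"ry": 0,"rz": 0,"grip": 42}
    - {"tx": 0,"ty": 0,"tz": 0,"rx": 0,"ry": 0,"rz": 0,"grip": 30}
    - {"tx": 0,"ty": 0,"tz": 0,"rx": 0,"ry": 0,"rz": 0,"grip": 20}
    - {"tx": 0,"ty": 0,"tz": 0,"rx": 0,"ry": 0,"rz": 0,"grip": 20}
    - {"tx": 0,"ty": 0,"tz": 0,"rx": 0,"ry": 0,"rz": 0,"grip": 20}

```text
t: 16.28
eef_pos: [568.0, -33.2, 82.4]
tcp_rot: [-1.57, -0.0, -1.571]
ft_force: [0.2, 0.4, 3.2]
opening: 0.457
```

Call:
move_arm:
  rows:
    - {"tx": 0,"ty": -0.5,"tz": 0,"rx": 0,"ry": 0,"rz": 0,"grip": 20}
    - {"tx": 0,"ty": -1.5,"tz": 0,"rx": 0,"ry": 0,"rz": 0,"grip": 20}
    - {"tx": 0,"ty": -3,"tz": 0,"rx": 0,"ry": 0,"rz": 0,"grip": 20}
    - {"tx": 0,"ty": -3,"tz": 0,"rx": 0,"ry": 0,"rz": 0,"grip": 20}
    - {"tx": -1,"ty": 0,"tz": 0,"rx": 0,"ry": 0,"rz": 0,"grip": 20}
    - {"tx": -2,"ty": 0,"tz": 0.1,"rx": 0,"ry": 0,"rz": 0,"grip": 20}
    - {"tx": -3,"ty": 0,"tz": 0.2,"rx": 0,"ry": 0,"rz": 0,"grip": 20}
    - {"tx": -3,"ty": 0,"tz": 0.2,"rx": 0,"ry": 0,"rz": 0,"grip": 20}
    - {"tx": -3,"ty": 0,"tz": 0.2,"rx": 0,"ry": 0,"rz": 0,"grip": 20}
    - {"tx": -3,"ty": 0,"tz": 0.2,"rx": 0,"ry": 0,"rz": 0,"grip": 20}

```text
t: 17.12
eef_pos: [576.6, 118.3, 161.8]
tcp_rot: [-1.571, -0.0, -1.571]
ft_force: [0.7, -0.5, -0.5]
opening: 0.458
```

Call:
move_arm:
  rows:
    - {"tx": -3,"ty": 0,"tz": 0.2,"rx": 0,"ry": 0,"rz": 0,"grip": 20}
    - {"tx": -3,"ty": 0,"tz": 0.2,"rx": 0,"ry": 0,"rz": 0,"grip": 20}
    - {"tx": -3,"ty": 0,"tz": 0.2,"rx": 0,"ry": 0,"rz": 0,"grip": 20}
    - {"tx": -3,"ty": 0,"tz": 0.2,"rx": 0,"ry": 0,"rz": 0,"grip": 20}
    - {"tx": -3,"ty": 0,"tz": 0.1,"rx": 0,"ry": 0,"rz": 0,"grip": 20}
    - {"tx": -2.4,"ty": 0,"tz": 0,"rx": 0,"ry": 0,"rz": 0,"grip": 20}
    - {"tx": -1.5,"ty": 0,"tz": 0,"rx": 0,"ry": 0,"rz": 0,"grip": 20}
    - {"tx": 0,"ty": 0,"tz": 0,"rx": 0,"ry": 0,"rz": 0,"grip": 20}
    - {"tx": 0,"ty": 0,"tz": 0,"rx": 0,"ry": 0,"rz": 0,"grip": 20}

```text
t: 17.87
eef_pos: [585.6, 305.9, 161.6]
tcp_rot: [-1.571, -0.001, -1.57]
ft_force: [0.4, 0.5, -0.9]
opening: 0.457
```

Call:
move_arm:
  rows:
    - {"tx": 0,"ty": 2,"tz": 0,"rx": 0,"ry": 0,"rz": 0,"grip": 20}
    - {"tx": 0,"ty": 3,"tz": 0,"rx": 0,"ry": 0,"rz": 0,"grip": 20}
    - {"tx": 0,"ty": 3,"tz": 0,"rx": 0,"ry": 0,"rz": 0,"grip": 20}
    - {"tx": 0,"ty": 1.5,"tz": 0,"rx": 0,"ry": 0,"rz": 0,"grip": 20}
    - {"tx": 0,"ty": 0,"tz": 0,"rx": 0,"ry": 0,"rz": 0,"grip": 20}
    - {"tx": 0,"ty": 0,"tz": 0,"rx": 0,"ry": 0,"rz": 0,"grip": 20}
    - {"tx": 0,"ty": 0,"tz": 0,"rx": 0,"ry": 0,"rz": 0,"grip": 20}

```text
t: 18.45
eef_pos: [586.8, 305.2, 68.4]
tcp_rot: [-1.569, 0.0, -1.572]
ft_force: [-0.2, 0.5, 0.2]
opening: 0.458
```

```bash
python3 look.py 7; python3 - <<'E'
from m2 import *
for n in('top','side'):
  c=Cam(n);D=np.load(n+"7.npz");P=c.cloud(D['d']);z=env.state()['eef_pos'][2]-22.5
  topface('seal top',P,(586,306),32,z+18,cam=c)
  bores(n,'7',[('sealbore',(586,306),z+18)])
p=cv2.imread('pics/side7.png');cv2.imwrite('pics/side7c.png',cv2.resize(p[230:420,80:280],None,fx=3,fy=3,interpolation=cv2.INTER_CUBIC))
E
```

```text
{'t': np.float64(18.45), 'eef_pos': array([586.765, 305.188,  68.408]), 'tcp_rot': array([-1.569,  0.   , -1.572]), 'ft_force': array([-0.204,  0.503,  0.165]), 'opening': np.float64(0.458), 'joints': array([ 0.38 ,  0.726,  1.605, -0.   ,  0.809,  1.952])}
seal top n 50 circ [578.6 304.8  13.1] encl [572.7 306.9] rect [570.1 307.8] [32.9  8.9] 71.3 cen [570.4 308.6] z 63.1
seal top n 475 circ [585.8 306.4  24.3] encl [584.4 305.4] rect [585.2 307.3] [43.7 60.4] 19.4 cen [584.2 304.5] z 64.5
side sealbore [587.5 305.7   7.8]
```

View pics/side7c.png

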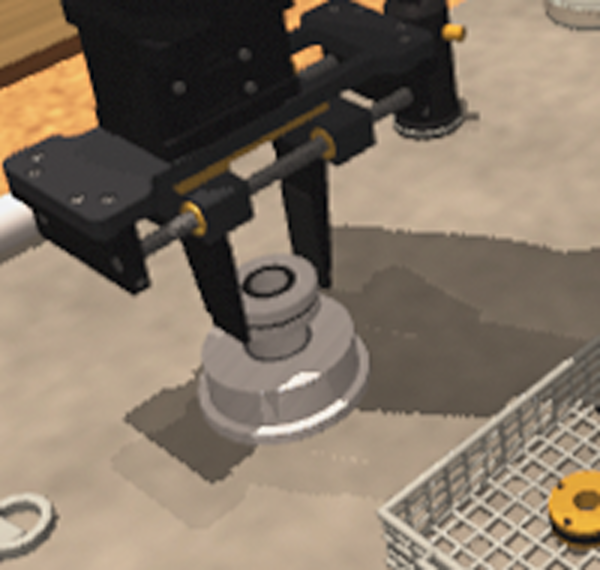

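Call:
move_arm:
  rows:
    - {"tx": -0.1,"ty": 0.6,"tz": -0.07,"rx": 0,"ry": 0,"rz": 0,"grip": 20}
    - {"tx": 0,"ty": 0.7,"tz": 0,"rx": 0,"ry": 0,"rz": 0,"grip": 20}
    - {"tx": 0,"ty": 0,"tz": 0,"rx": 0,"ry": 0,"rz": 0,"grip": 20}
    - {"tx": 0,"ty": 0,"tz": 0,"rx": 0,"ry": 0,"rz": 0,"grip": 20}
    - {"tx": 0,"ty": 0,"tz": 0,"rx": 0,"ry": 0,"rz": 0,"grip": 20}

```text
t: 18.97
eef_pos: [585.3, 306.9, 54.0]
tcp_rot: [-1.571, -0.0, -1.571]
ft_force: [0.3, -0.3, -0.6]
opening: 0.451
```

```bash
python3 look.py 8; python3 - <<'E'
from m2 import *
n='side';c=Cam(n);z=env.state()['eef_pos'][2]-22.5
bores(n,'8',[('sealbore',(586,306),z+18)])
D=np.load("side8.npz");P=c.cloud(D['d']);topface('ring',P,(586,307),45,30,cam=c)
E
```

```text
{'t': np.float64(18.967), 'eef_pos': array([585.273, 306.861,  54.016]), 'tcp_rot': array([-1.571, -0.   , -1.571]), 'ft_force': array([ 0.302, -0.291, -0.648]), 'opening': np.float64(0.451), 'joints': array([ 0.383,  0.745,  1.612, -0.   ,  0.785,  1.954])}
side sealbore [585.9 307.2   7.7]
ring n 618 circ [583.7 309.6  30.2] encl [584.4 308.6] rect [577.5 312.8] [71.2 56.3] 59.1 cen [572.6 315.9] z 30.1
```

Call:
move_arm:
  rows:
    - {"tx": 0,"ty": 0.08,"tz": 0,"rx": 0,"ry": 0,"rz": 0,"grip": 20}
    - {"tx": 0,"ty": 0,"tz": 0,"rx": 0,"ry": 0,"rz": 0,"grip": 20}
    - {"tx": 0,"ty": 0,"tz": 0,"rx": 0,"ry": 0,"rz": 0,"grip": 20}

```text
t: 19.32
eef_pos: [585.3, 306.8, 53.3]
tcp_rot: [-1.571, -0.0, -1.571]
ft_force: [0.1, -0.3, -0.5]
opening: 0.455
```

Call:
move_arm:
  rows:
    - {"tx": 0,"ty": 0.06,"tz": 0,"rx": 0,"ry": 0,"rz": 0,"grip": 20}
    - {"tx": 0,"ty": 0,"tz": 0,"rx": 0,"ry": 0,"rz": 0,"grip": 20}
    - {"tx": 0,"ty": 0,"tz": 0,"rx": 0,"ry": 0,"rz": 0,"grip": 20}

```text
t: 19.57
eef_pos: [585.3, 306.8, 52.7]
tcp_rot: [-1.571, -0.0, -1.571]
ft_force: [0.1, 0.1, -0.9]
opening: 0.454
```

Call:
move_arm:
  rows:
    - {"tx": 0,"ty": 0.05,"tz": 0,"rx": 0,"ry": 0,"rz": 0,"grip": 20}
    - {"tx": 0,"ty": 0,"tz": 0,"rx": 0,"ry": 0,"rz": 0,"grip": 20}
    - {"tx": 0,"ty": 0,"tz": 0,"rx": 0,"ry": 0,"rz": 0,"grip": 20}

```text
t: 19.82
eef_pos: [585.3, 306.8, 52.4]
tcp_rot: [-1.571, -0.0, -1.571]
ft_force: [-1.5, -0.9, 1.7]
opening: 0.455
```

Call:
move_arm:
  rows:
    - {"tx": 0,"ty": 0.03,"tz": 0,"rx": 0,"ry": 0,"rz": 0,"grip": 20}
    - {"tx": 0,"ty": 0,"tz": 0,"rx": 0,"ry": 0,"rz": 0,"grip": 20}

```text
t: 19.98
eef_pos: [585.3, 306.8, 52.4]
tcp_rot: [-1.57, 0.0, -1.571]
ft_force: [-2.2, -0.5, 6.6]
opening: 0.454
```

Contact. Release and rise.

Call:
move_arm:
  rows:
    - {"tx": 0,"ty": 0,"tz": 0,"rx": 0,"ry": 0,"rz": 0,"grip": 48}
    - {"tx": 0,"ty": 0,"tz": 0,"rx": 0,"ry": 0,"rz": 0,"grip": 55}
    - {"tx": 0,"ty": 0,"tz": 0,"rx": 0,"ry": 0,"rz": 0,"grip": 65}
    - {"tx": 0,"ty": 0,"tz": 0,"rx": 0,"ry": 0,"rz": 0,"grip": 70}
    - {"tx": 0,"ty": -1,"tz": 0,"rx": 0,"ry": 0,"rz": 0,"grip": 70}
    - {"tx": 0,"ty": -3,"tz": 0,"rx": 0,"ry": 0,"rz": 0,"grip": 75}
    - {"tx": 0,"ty": -4,"tz": 0,"rx": 0,"ry": 0,"rz": 0,"grip": 80}
    - {"tx": 0,"ty": -3,"tz": 0,"rx": 0,"ry": 0,"rz": 0,"grip": 80}
    - {"tx": 0,"ty": -1,"tz": 0,"rx": 0,"ry": 0,"rz": 0,"grip": 80}

```text
t: 20.73
eef_pos: [586.6, 307.4, 177.6]
tcp_rot: [-1.564, 0.002, -1.571]
ft_force: [-0.4, 1.2, 0.1]
opening: 0.795
```

```bash
python3 look.py 9; python3 - <<'E'
from m2 import *
for n in('top','side'):
  c=Cam(n);D=np.load(n+"9.npz");P=c.cloud(D['d'])
  topface('seal',P,(586,306),32,48,cam=c);topface('rubber',P,(567,-33),35,60,cam=c)
  bores(n,'9',[('sealbore',(586,306),48),('rubbore',(568,-33),60)])
p=cv2.imread('pics/side9.png');cv2.imwrite('pics/side9c.png',cv2.resize(p[190:420,80:380],None,fx=2.6,fy=2.6,interpolation=cv2.INTER_CUBIC))
E
```

```text
{'t': np.float64(20.733), 'eef_pos': array([586.621, 307.407, 177.579]), 'tcp_rot': array([-1.564,  0.002, -1.571]), 'ft_force': array([-0.449,  1.164,  0.136]), 'opening': np.float64(0.795), 'joints': array([ 0.383,  0.596,  1.525, -0.   ,  1.013,  1.954])}
seal n 366 circ [585.2 305.3  20.9] encl [585.4 305.1] rect [585.4 305.1] [43.4 41.2] 4.2 cen [585.  305.3] z 47.3
rubber n 545 circ [569.6 -33.7  24.7] encl [569.7 -33.8] rect [569.7 -34.2] [49.5 51.1] 89.4 cen [569.6 -33.7] z 59.3
top sealbore [585.1 305.3   9. ]
top rubbore [569.8 -34.3   9.2]
seal n 481 circ [585.1 307.8  22. ] encl [585.3 308.2] rect [585.1 307.7] [41.9 46.2] 52.4 cen [584.7 308.1] z 48.1
rubber n 283 circ [569.  -30.7  25.8] encl [568.5 -29.8] rect [568.  -28.6] [50.1 55. ] 36.2 cen [568.7 -30.4] z 59.9
side sealbore [586.  307.7   7.7]
side rubbore [569.8 -31.7   8. ]
```

View pics/side9c.png

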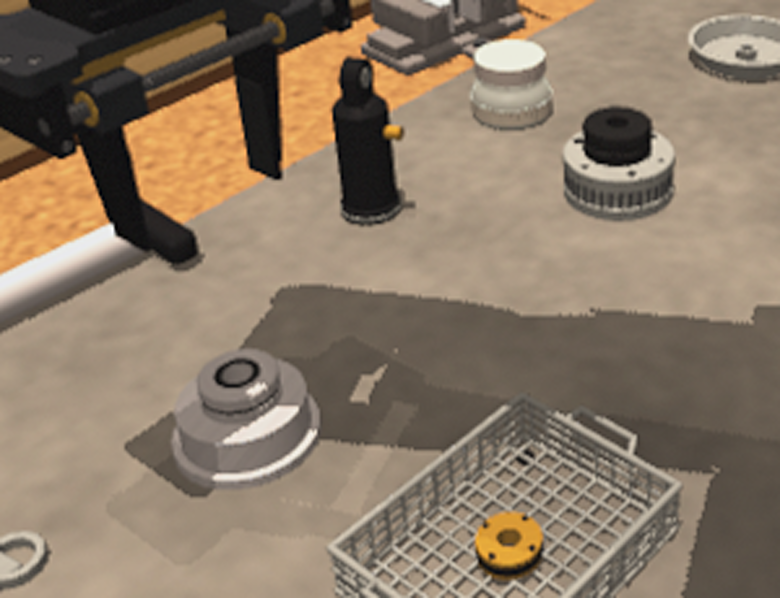

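Call:
move_arm:
  rows:
    - {"tx": 2,"ty": 0,"tz": -0.1,"rx": 0,"ry": 0,"rz": 0,"grip": 80}
    - {"tx": 3.6,"ty": 0,"tz": -0.2,"rx": 0,"ry": 0,"rz": 0,"grip": 80}
    - {"tx": 3.6,"ty": 0,"tz": -0.2,"rx": 0,"ry": 0,"rz": 0,"grip": 80}
    - {"tx": 3.6,"ty": 0,"tz": -0.2,"rx": 0,"ry": 0,"rz": 0,"grip": 80}
    - {"tx": 3.6,"ty": 0,"tz": -0.2,"rx": 0,"ry": 0,"rz": 0,"grip": 80}
    - {"tx": 3.6,"ty": 0,"tz": -0.2,"rx": 0,"ry": 0,"rz": 0,"grip": 80}
    - {"tx": 3.6,"ty": 0,"tz": -0.2,"rx": 0,"ry": 0,"rz": 0,"grip": 80}
    - {"tx": 3.6,"ty": 0,"tz": -0.2,"rx": 0,"ry": 0,"rz": 0,"grip": 80}
    - {"tx": 3.6,"ty": 0,"tz": -0.1,"rx": 0,"ry": 0,"rz": 0,"grip": 80}
    - {"tx": 3.2,"ty": 0,"tz": 0,"rx": 0,"ry": 0,"rz": 0,"grip": 80}

```text
t: 21.67
eef_pos: [568.0, -35.1, 170.3]
tcp_rot: [-1.574, 0.0, -1.571]
ft_force: [0.6, 0.1, 0.0]
opening: 0.802
```

Call:
move_arm:
  rows:
    - {"tx": 0,"ty": 2,"tz": 0,"rx": 0,"ry": 0,"rz": 0,"grip": 80}
    - {"tx": 0,"ty": 3,"tz": 0,"rx": 0,"ry": 0,"rz": 0,"grip": 80}
    - {"tx": 0,"ty": 3,"tz": 0,"rx": 0,"ry": 0,"rz": 0,"grip": 80}
    - {"tx": 0,"ty": 1.5,"tz": 0,"rx": 0,"ry": 0,"rz": 0,"grip": 80}
    - {"tx": 0,"ty": 0,"tz": 0,"rx": 0,"ry": 0,"rz": 0,"grip": 80}
    - {"tx": 0,"ty": 0,"tz": 0,"rx": 0,"ry": 0,"rz": 0,"grip": 80}
    - {"tx": 0,"ty": 0,"tz": 0,"rx": 0,"ry": 0,"rz": 0,"grip": 80}

```text
t: 22.25
eef_pos: [569.3, -33.2, 77.2]
tcp_rot: [-1.571, -0.0, -1.571]
ft_force: [1.1, -0.3, 0.5]
opening: 0.797
```

Call:
move_arm:
  rows:
    - {"tx": 0,"ty": 1.0,"tz": 0.03,"rx": 0,"ry": 0,"rz": 0,"grip": 80}
    - {"tx": 0,"ty": 0.7,"tz": 0,"rx": 0,"ry": 0,"rz": 0,"grip": 80}
    - {"tx": 0,"ty": 0,"tz": 0,"rx": 0,"ry": 0,"rz": 0,"grip": 70}
    - {"tx": 0,"ty": 0,"tz": 0,"rx": 0,"ry": 0,"rz": 0,"grip": 62}
    - {"tx": 0,"ty": 0,"tz": 0,"rx": 0,"ry": 0,"rz": 0,"grip": 56}
    - {"tx": 0,"ty": 0,"tz": 0,"rx": 0,"ry": 0,"rz": 0,"grip": 50}
    - {"tx": 0,"ty": 0,"tz": 0,"rx": 0,"ry": 0,"rz": 0,"grip": 40}
    - {"tx": 0,"ty": 0,"tz": 0,"rx": 0,"ry": 0,"rz": 0,"grip": 30}
    - {"tx": 0,"ty": 0,"tz": 0,"rx": 0,"ry": 0,"rz": 0,"grip": 30}
    - {"tx": 0,"ty": 0,"tz": 0,"rx": 0,"ry": 0,"rz": 0,"grip": 30}

```text
t: 23.08
eef_pos: [569.7, -33.2, 60.2]
tcp_rot: [-1.57, -0.0, -1.571]
ft_force: [-0.2, -0.8, 3.2]
opening: 0.542
```

Call:
move_arm:
  rows:
    - {"tx": 0,"ty": -0.5,"tz": 0,"rx": 0,"ry": 0,"rz": 0,"grip": 30}
    - {"tx": 0,"ty": -1.5,"tz": 0,"rx": 0,"ry": 0,"rz": 0,"grip": 30}
    - {"tx": 0,"ty": -3,"tz": 0,"rx": 0,"ry": 0,"rz": 0,"grip": 30}
    - {"tx": 0,"ty": -3,"tz": 0,"rx": 0,"ry": 0,"rz": 0,"grip": 30}
    - {"tx": 1,"ty": 0,"tz": -0.7,"rx": 0,"ry": 0,"rz": 0,"grip": 30}
    - {"tx": 2,"ty": 0,"tz": -1.4,"rx": 0,"ry": 0,"rz": 0,"grip": 30}
    - {"tx": 3,"ty": 0,"tz": -2,"rx": 0,"ry": 0,"rz": 0,"grip": 30}
    - {"tx": 3,"ty": 0,"tz": -2,"rx": 0,"ry": 0,"rz": 0,"grip": 30}
    - {"tx": 3,"ty": 0,"tz": -2,"rx": 0,"ry": 0,"rz": 0,"grip": 30}
    - {"tx": 3,"ty": 0,"tz": -2,"rx": 0,"ry": 0,"rz": 0,"grip": 30}

```text
t: 23.92
eef_pos: [467.2, -184.2, 140.0]
tcp_rot: [-1.571, -0.0, -1.57]
ft_force: [0.7, -0.7, 0.3]
opening: 0.541
```

Call:
move_arm:
  rows:
    - {"tx": 3,"ty": 0,"tz": -2,"rx": 0,"ry": 0,"rz": 0,"grip": 30}
    - {"tx": 3,"ty": 0,"tz": -2,"rx": 0,"ry": 0,"rz": 0,"grip": 30}
    - {"tx": 3,"ty": 0,"tz": -2,"rx": 0,"ry": 0,"rz": 0,"grip": 30}
    - {"tx": 1.5,"ty": 0,"tz": -1,"rx": 0,"ry": 0,"rz": 0,"grip": 30}
    - {"tx": 0.5,"ty": 0,"tz": -0.4,"rx": 0,"ry": 0,"rz": 0,"grip": 30}
    - {"tx": 0,"ty": 0,"tz": 0,"rx": 0,"ry": 0,"rz": 0,"grip": 30}
    - {"tx": 0,"ty": 0,"tz": 0,"rx": 0,"ry": 0,"rz": 0,"grip": 30}

```text
t: 24.5
eef_pos: [394.5, -292.7, 139.9]
tcp_rot: [-1.571, 0.0, -1.572]
ft_force: [0.2, -0.4, -0.3]
opening: 0.545
```

```bash
python3 look.py 10
```

```text
{'t': np.float64(24.5), 'eef_pos': array([ 394.542, -292.713,  139.904]), 'tcp_rot': array([-1.571,  0.   , -1.572]), 'ft_force': array([ 0.226, -0.369, -0.255]), 'opening': np.float64(0.545), 'joints': array([-0.773,  0.434,  1.983,  0.   ,  0.725,  0.799])}
```

View pics/side10.png

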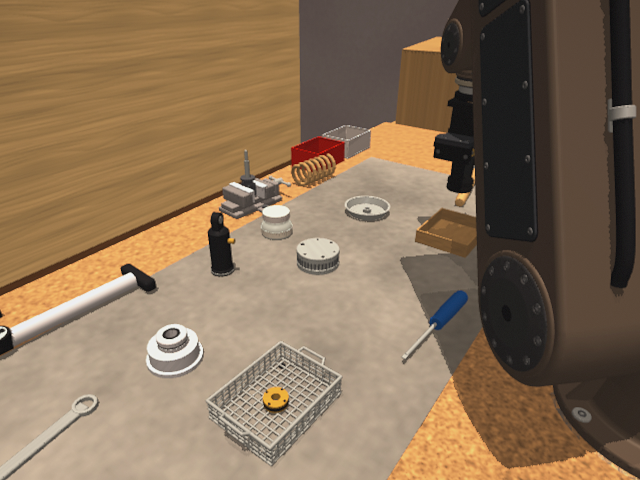

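Call:
move_arm:
  rows:
    - {"tx": 0,"ty": 1.5,"tz": 0,"rx": 0,"ry": 0,"rz": 0,"grip": 30}
    - {"tx": 0,"ty": 3,"tz": 0,"rx": 0,"ry": 0,"rz": 0,"grip": 30}
    - {"tx": 0,"ty": 3,"tz": 0,"rx": 0,"ry": 0,"rz": 0,"grip": 30}
    - {"tx": 0,"ty": 2,"tz": 0,"rx": 0,"ry": 0,"rz": 0,"grip": 30}
    - {"tx": 0,"ty": 1,"tz": 0,"rx": 0,"ry": 0,"rz": 0,"grip": 30}
    - {"tx": 0,"ty": 0.4,"tz": 0,"rx": 0,"ry": 0,"rz": 0,"grip": 30}
    - {"tx": 0,"ty": 0,"tz": 0,"rx": 0,"ry": 0,"rz": 0,"grip": 30}
    - {"tx": 0,"ty": 0,"tz": 0,"rx": 0,"ry": 0,"rz": 0,"grip": 30}

```text
t: 25.27
eef_pos: [395.0, -293.1, 31.7]
tcp_rot: [-1.57, -0.001, -1.57]
ft_force: [-0.3, 0.0, 0.5]
opening: 0.54
```

Call:
move_arm:
  rows:
    - {"tx": 0,"ty": 0.1,"tz": 0,"rx": 0,"ry": 0,"rz": 0,"grip": 30}
    - {"tx": 0,"ty": 0.1,"tz": 0,"rx": 0,"ry": 0,"rz": 0,"grip": 30}
    - {"tx": 0,"ty": 0,"tz": 0,"rx": 0,"ry": 0,"rz": 0,"grip": 30}
    - {"tx": 0,"ty": 0,"tz": 0,"rx": 0,"ry": 0,"rz": 0,"grip": 30}

```text
t: 25.6
eef_pos: [394.6, -293.3, 29.4]
tcp_rot: [-1.57, -0.001, -1.571]
ft_force: [-0.4, -0.3, -0.7]
opening: 0.538
```

Call:
move_arm:
  rows:
    - {"tx": 0,"ty": 0.1,"tz": 0,"rx": 0,"ry": 0,"rz": 0,"grip": 30}
    - {"tx": 0,"ty": 0.06,"tz": 0,"rx": 0,"ry": 0,"rz": 0,"grip": 30}
    - {"tx": 0,"ty": 0,"tz": 0,"rx": 0,"ry": 0,"rz": 0,"grip": 30}
    - {"tx": 0,"ty": 0,"tz": 0,"rx": 0,"ry": 0,"rz": 0,"grip": 30}

```text
t: 25.93
eef_pos: [394.4, -293.2, 27.3]
tcp_rot: [-1.571, -0.0, -1.571]
ft_force: [-0.1, 0.1, -0.9]
opening: 0.539
```

Call:
move_arm:
  rows:
    - {"tx": 0,"ty": 0.05,"tz": 0,"rx": 0,"ry": 0,"rz": 0,"grip": 30}
    - {"tx": 0,"ty": 0,"tz": 0,"rx": 0,"ry": 0,"rz": 0,"grip": 30}
    - {"tx": 0,"ty": 0,"tz": 0,"rx": 0,"ry": 0,"rz": 0,"grip": 30}

```text
t: 26.18
eef_pos: [394.4, -293.2, 27.2]
tcp_rot: [-1.571, -0.0, -1.571]
ft_force: [-0.7, 0.3, 6.7]
opening: 0.539
```

Contact; release and rise straight up.

Call:
move_arm:
  rows:
    - {"tx": 0,"ty": 0,"tz": 0,"rx": 0,"ry": 0,"rz": 0,"grip": 57}
    - {"tx": 0,"ty": 0,"tz": 0,"rx": 0,"ry": 0,"rz": 0,"grip": 65}
    - {"tx": 0,"ty": 0,"tz": 0,"rx": 0,"ry": 0,"rz": 0,"grip": 75}
    - {"tx": 0,"ty": 0,"tz": 0,"rx": 0,"ry": 0,"rz": 0,"grip": 78}
    - {"tx": 0,"ty": -1,"tz": 0,"rx": 0,"ry": 0,"rz": 0,"grip": 78}
    - {"tx": 0,"ty": -3,"tz": 0,"rx": 0,"ry": 0,"rz": 0,"grip": 78}
    - {"tx": 0,"ty": -4,"tz": 0,"rx": 0,"ry": 0,"rz": 0,"grip": 80}
    - {"tx": 0,"ty": -4,"tz": 0,"rx": 0,"ry": 0,"rz": 0,"grip": 80}
    - {"tx": 0,"ty": -4,"tz": 0,"rx": 0,"ry": 0,"rz": 0,"grip": 80}

```text
t: 26.93
eef_pos: [394.0, -292.7, 189.3]
tcp_rot: [-1.571, 0.0, -1.571]
ft_force: [0.0, -1.5, -0.7]
opening: 0.797
```

Call:
move_arm:
  rows:
    - {"tx": 3,"ty": -2,"tz": 0,"rx": 0,"ry": 0,"rz": 0,"grip": 80}
    - {"tx": 4,"ty": 0,"tz": 0,"rx": 0,"ry": 0,"rz": 0,"grip": 80}
    - {"tx": 4,"ty": 0,"tz": 0,"rx": 0,"ry": 0,"rz": 0,"grip": 80}
    - {"tx": 4,"ty": 0,"tz": 0,"rx": 0,"ry": 0,"rz": 0,"grip": 80}
    - {"tx": 4,"ty": 0,"tz": -1,"rx": 0,"ry": 0,"rz": 0,"grip": 80}
    - {"tx": 4,"ty": 0,"tz": -1,"rx": 0,"ry": 0,"rz": 0,"grip": 80}
    - {"tx": 3,"ty": 0,"tz": -1,"rx": 0,"ry": 0,"rz": 0,"grip": 80}
    - {"tx": 0,"ty": 0,"tz": 0,"rx": 0,"ry": 0,"rz": 0,"grip": 80}
    - {"tx": 0,"ty": 0,"tz": 0,"rx": 0,"ry": 0,"rz": 0,"grip": 80}

```text
t: 27.68
eef_pos: [363.3, -554.1, 206.8]
tcp_rot: [-1.571, 0.001, -1.573]
ft_force: [0.1, 1.4, -0.7]
opening: 0.802
```

```bash
python3 look.py 11; python3 - <<'E'
from m2 import *
for n in('top','side'):
  c=Cam(n);D=np.load(n+"11.npz");P=c.cloud(D['d']);print(n)
  topface('rubber',P,(394,-293),35,27,2.5,cam=c);topface('seal',P,(586,306),32,48,cam=c);topface('ring',P,(586,306),50,30,cam=c);topface('piston',P,(407,287),30,18,cam=c);topface('nut',P,(607,-292),30,12,2.5,cam=c)
  m=region(P,(690,100),60,8,200);print('shock',P[m>0].mean(0),P[m>0].max(0))
E
```

```text
{'t': np.float64(27.683), 'eef_pos': array([ 363.316, -554.079,  206.793]), 'tcp_rot': array([-1.571e+00,  1.000e-03, -1.573e+00]), 'ft_force': array([ 0.107,  1.387, -0.726]), 'opening': np.float64(0.802), 'joints': array([-1.09 ,  0.57 ,  1.489,  0.   ,  1.083,  0.483])}
top
rubber n 533 circ [ 395.3 -292.8   24.5] encl [ 394.6 -292.3] rect [ 395.4 -292.8] [50.2 49.6] 48.7 cen [ 395.2 -292.9] z 26.7
seal n 358 circ [585.4 305.4  20.8] encl [585.4 305.2] rect [585.4 305.1] [43.4 41.2] 4.2 cen [585.  305.2] z 47.2
ring n 583 circ [586.  305.8  34.9] encl [585.6 305.6] rect [586.1 305.6] [70.6 70.9] 68.5 cen [583.1 303.1] z 29.3
piston n 239 circ [407.8 285.2  15.8] encl [408.3 285. ] rect [408.  284.7] [33.9 31.2] 89.9 cen [407.9 285.2] z 17.1
nut n 60 circ [ 606.9 -292.     8.4] encl [ 606.6 -291.8] rect [ 606.9 -292.3] [19.4 18.4] 41.0 cen [ 607.  -291.6] z 11.7
shock [691.62365018  94.31455524  76.47490936] [717.90937517 116.88038368 127.33138194]
side
rubber n 211 circ [ 395.2 -290.6   25.5] encl [ 396.  -289.8] rect [ 395.4 -290.8] [51. 51.] 36.2 cen [ 394.8 -290.2] z 26.8
seal n 476 circ [585.1 307.7  21.9] encl [584.9 308.5] rect [585. 308.] [42.  46.6] 50.6 cen [584.8 308.1] z 48.1
ring n 732 circ [585.5 308.5  31.3] encl [585.6 308.7] rect [582.2 310.7] [70.9 66.7] 53.7 cen [576.9 315.2] z 30.2
piston n 416 circ [408.3 287.9  17.1] encl [407.9 287.7] rect [408.1 287.8] [32.7 36.8] 41.3 cen [408.1 288.1] z 17.9
nut n 28 circ [ 606.5 -289.8   10.5] encl [ 606.5 -289.9] rect [ 607.2 -289. ] [16.7 23.2] 29.9 cen [ 606.9 -289.6] z 11.4
shock [692.48617143 104.83473288  64.85213379] [720.05548503 119.01611664 126.2728864 ]
```

View pics/top11.png

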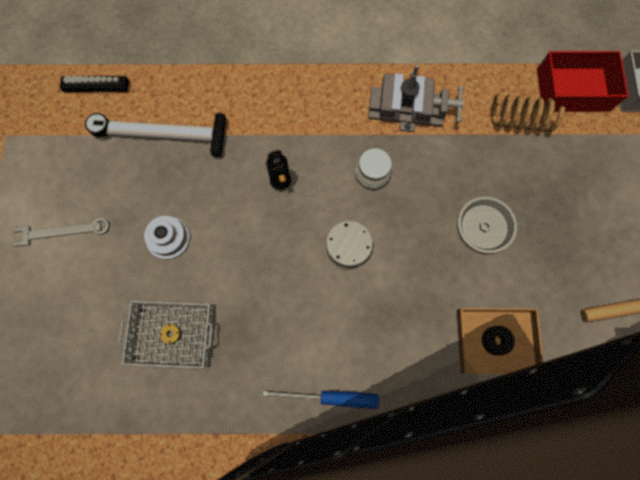

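View pics/side11.png

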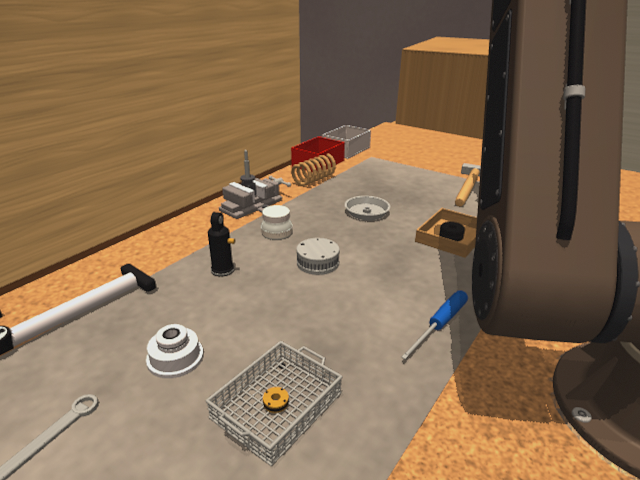

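All four parts lie flat where they belong: nut at (484,227), piston (170,334), seal head (162,233) and rubber (498,340) in the top view. The shock body has not moved. The seal head is about 1 mm off the ring's axis. I am handing in.

```bash
python3 -c "
from cell import env
print(env.job_done())"
```

```text
the job is handed in; nothing more can be done
None
```

I took the stack apart from the top: the nut is in the magnetic dish, the piston in the wash basket, the seal head on the press-out ring and the bump rubber in the tray. Each part was lowered to light contact (5–11 N) before release. I handed the job in at about 28 s, with the gripper well clear of everything.

**Last checks, both cameras:**
- **Flatness:** all four parts lie flat. Measured top heights were about 12, 18, 48 and 27 mm (nut, piston, seal head, rubber), as expected.
- **Seal head centring:** it sits about 0.5–1 mm off the ring's axis, mostly towards -x. I left it there rather than regrip it.
- **Shock body:** it has not moved.

**Disagreement:** the two cameras differ by 2–3 mm in y, within their calibration error. I judged the centring from seal head and ring seen in the same camera.

No check failed.

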